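Key the pulley on the sample mill

ROBOT

A 6-joint arm with a two-finger parallel gripper is mounted at the origin on the work surface. World frame = base frame: x ahead of the robot, y to its left, z up, the work surface at z = 0. Lengths are in mm, angles in degrees, forces in N, time in s.
With the tool pointing down it reaches from about 300 to 850 mm from the base axis. Payload 4.2 kg.
Tool frame: the origin (TCP) lies midway between the tips of the shut fingers; the grasp point (between the pads) lies 19 mm behind it; x points along the fingers, y is the direction in which the jaws open and shut, and the axes are right-handed (so a half turn about x gives the same grasp; the last joint's range is limited). The gripper opens to 91 mm and grips with 3 to 60 N. Pads are 32 mm wide; open, the fingers measure 118 mm over their backs; the gripper's body (76 mm by 178 mm) begins 60 mm behind the grasp point.
Start: joints at [-66.635, 18.312, 89.639, -0, 72.044, -1.146], TCP at [238.555, -523.196, 213.976] pointing down, gripper open.
Joint ranges: [-177.97, 177.97], [-48.28, 115.42], [12.27, 149.76], [-77.06, 257.06], [2.81, 150.46], [-146.56, 146.56]. Speed limits (degrees/s): [147.25, 147.25, 180, 180, 180, 180].

INTERFACE

Orientations are given as [roll, pitch, yaw] about the fixed x, y, z axes, in that order (R = Rz(yaw) Ry(pitch) Rx(roll)).
In Python, from workcell import * gives the robot as it stands.
- The arm moves only by the shell command python3 -m handwheel 'ROWS' [FORCE]. ROWS is a JSON object of lists of equal length, an entry for each row: "gripper": the closure, from 0 (fully open) to 1 (shut); "offset": the shift along the tool's x, y, z in mm, a list of three; "rot": the turn, a rotation vector about the tool's x, y, z in degrees, a list of three. A call has 1 to 5 rows; each row is the pose to reach, as a shift and turn from the pose commanded when the call began, along the tool's axes at that moment; what a row does not reach only later rows make up. A row lasts 1/12 s, in which the tool goes at most 41.7 mm and 7.16 degrees, less where a joint would pass 70% of its speed; a pose out of reach is approached as far as the arm can. A call with a gripper value outside its range is refused whole. The fingers move at their own pace and stop on an object; FORCE is the grip in N (left out, the last holds). Time passes only in rows, so rows that repeat a pose let the fingers close. It gives the time, the measured TCP pose, the force and the opening at its end, in the units of the state.
- state(): the state, without advancing time (a new reading comes with each control period).
- grab_frame(name): name is "scene" or "top" or "wrist"; returns the picture (384x512x3 uint8, red, green, blue); there is no depth.
- camera_params(name): a dict with "fx", "fy", "cx", "cy" (pixels), "position" and "attitude" of the camera in the world; the wrist camera has in their place "hand_eye" (4x4, takes a point from camera to tool coordinates, whose origin is the TCP and whose axes are the tool frame's). Camera axes: x right, y up, looking along -z (the intrinsics and any distortion apply to the point x, -y, -z); pixel columns grow to the right and rows downward; lengths in mm; the calibration is good to about 2 mm. The wrist camera is an equidistant fisheye: a pixel r from the principal point sees the ray r / f radians off the axis. A picture is of the moment at which its call begins: read the wrist's pose just before it. camera_params takes no time and is no camera call.
- job_done(): hands the job in, once; it reports no verdict.
The state is a dict: "time_s": time; "qpos": joint angles; "qvel": joint speeds; "effort": joint torques, N m; "ee_pos": TCP position; "ee_rot": TCP orientation; "force": force on the tool from outside, world axes, zero at the start; "torque": the same for the moment, N m; "gripper_width": finger opening in mm.
Only numpy, scipy, OpenCV 4.12 (cv2) and the standard library are available. Lean on these libraries where they do the work, as an engineer would, in place of code of your own. Each camera call takes 0.05 s, during which the arm holds its last target.

TASK

The pulley of the sample mill is loose on its shaft. Start the brass gib-head key, thin end first, in the keyway between hub and shaft and let go of it while it still sits loose, without forcing it with the gripper; then tap it in gently with the mallet until it is wedged tight, and no harder than that. Lay the mallet back flat on the bench clear of the mill, and leave the bottle, slide box and spanner where they are.

Things in the scene. Friction and masses are not known exactly. Their poses are not given: they have to be found in the camera images.
- mill: Belt-driven sample mill, fixed (mm): grey base plate x -110..160, y -160..130, 14 thick; white drum and hopper y -150..-45, to 258 high; blue pedestal; motor at x 68..156, to 126 high. At x=0 a 36 mm shaft, axis 115 above the bench, points along the mill's +y; on its end the dark V-belt pulley (100 diameter, hub 68 diameter, 45 long). Origin: on the bench below the shaft axis; z up.
- keyway (a point): Mouth of the keyway, on top of the shaft in the hub's outer face (flush with the shaft's end): middle of its flat level floor, 128 mm above the bench. Axes as the mill's: +y points out of the hub, the key goes in along -y. Keyway 15 mm wide, open through the hub; its roof falls inwards 1 in 15 like the key's top. Gap at the mouth 9.9 to 11.7 mm high, different each time, not measured.
- key: Brass gib-head taper key, 90 g, lying flat, the same way up as it goes in: 12 mm wide, flat underside; shank 75 mm long, 12.5 mm high at the head, falling 1 in 15 to 7.5 mm at the thin tip (nose rounded, its last 4 mm only 9 wide); head block 16 long, 24 high. Origin: underside, where shank meets head; +x to the tip, z up.
- key_tip (a point): Middle of the thin end, at the level of the key's underside, 75 mm along +x from its origin. The key binds with the tip somewhere between 36 and 63 mm in, as the gap has it; up to 34 mm in it is loose and rests there by itself when let go, its head drooping a little. Once it binds the force climbs within 2 to 3 mm of travel, and friction keeps it wedged.
- key_head (a point): Middle of the struck end face of the key's head, 16 mm behind and 12 mm above the key's origin. The key is tight when taps or pushes of about 13 to 16 N here no longer move it; anything above 25 N bruises it.
- mallet: Soft-faced mallet, 0.24 to 0.38 kg, lying flat: dark head 34 x 34 mm in section, orange round faces 33 mm across at both ends, 46 mm from its middle along +y and -y. Wooden handle along -x, 20 wide, 22 high, x=-17 to -115 mm, then a black grip 30 wide, 34 high to x=-205. Origin: underside of the head's middle; axes of head and handle 17 mm above it; z up.
- mallet_grip (a point): Point on the handle's axis 45 mm from the middle of the head, 17 mm above the underside, near the balance point: a good place to grip across the handle (20 mm).
- reagent: Amber bottle with black cap, 58 mm across, 125 high; bystander. Origin: middle of its foot.
- slide_box: Closed blue and white slide box 102 x 87 x 35 mm; bystander. Origin: middle of its underside.
- spanner: Steel spanner 160 mm long, lying on the bench; bystander. Origin: middle of its underside.
There are look-alikes about, which are no part of the job. Of the things shaped like the key, the brass one is meant.

How it is judged (in metres and radians):
On the way, in this order (a step that is already met when the one before it is completed fails the run):
1. the key sits started in the keyway, thin end over 22 mm in, let go of and still loose (y of key_tip in the frame of keyway below -0.022 m and x of key_tip in the frame of keyway between -0.004 and 0.004 m and z of key_tip in the frame of keyway between -0.004 and 0.008 m and angle between the x axis of key and the y axis of mill, either way round below 0.15 rad and contact force between the fingers and key below 0.1 N and contact force between key and mill below 12 N), for 0.2 s.
2. the mallet, and not the fingers, drives the key (contact force between mallet and key above 4 N and contact force between the fingers and key below 0.1 N).
At the end, for the whole second after the job is handed in: key wedged tight in the keyway (presses on the shaft with over 16 N by itself), tip over 32 mm in, in line within 0.06 rad, head at least 2 mm clear of the hub; mallet released, flat and at rest on the bench, off the mill; bottle, slide box and spanner within 20 mm of their places (contact force between key and mill above 16 N and y of key_tip in the frame of keyway below -0.032 m and y of key_head in the frame of keyway above 0.018 m and angle between the x axis of key and the y axis of mill, either way round below 0.06 rad and linear speed of key below 0.01 m/s and height (world z) of mallet below 0.006 m and angle between mallet's own z axis and vertical below 0.08 rad and linear speed of mallet below 0.02 m/s and contact force between mallet and mill below 0.05 N and distance of each of reagent, slide_box, spanner from where it was at the start of the episode below 0.02 m); the robot touches nothing.
It fails at once if the key is struck or pushed with over 25 N by the mallet (contact force between mallet and key above 25 N).
It fails at once if the key is forced with the gripper: it bears on the shaft with over 25 N while the fingers touch it (contact force between the fingers and key above 0.1 N and contact force between key and mill above 25 N).
It fails at once if the bottle, slide box or spanner is moved by over 30 mm (distance of any of reagent, slide_box, spanner from where it was at the start of the episode above 0.03 m).
It also fails if it takes over 59 s, if anything falls off the work surface, if the arm or the gripper's body presses on something with over 40 N, if the wrist force passes 120 N, or if a joint passes its speed limit or range.

## Working session

There is one attempt and no reset: what is moved stays moved. The work goes in short steps, Python scripts to look and compute and a shell command to move; the robot and the scene stay as the last step left them, time stands still between calls to the robot, and variables do not carry over. Pictures are saved under pics/ and viewed, and the job is handed in when it is done.

```bash
mkdir -p pics; ls
python3 - <<'E'
from workcell import *
import cv2
s=state(); print(s)
for n in ["scene","top","wrist"]:
    print(n,camera_params(n))
    im=grab_frame(n); cv2.imwrite(f"pics/{n}0.png",im[:,:,::-1])
print(state()["time_s"])
E
```

```text
pics
{'time_s': 0.0, 'qpos': array([-6.66359910e+01,  1.83526984e+01,  8.97085957e+01, -3.07444534e-03,
        7.20430687e+01, -1.14708432e+00]), 'qvel': array([-0.01547502, -0.06297375, -0.03204427, -0.09133972,  0.05470756,
        0.01972867]), 'effort': array([-2.63066730e-03, -4.12460160e+01, -2.31977230e+01,  7.25586363e-02,
        4.59657738e-02, -1.59417891e-04]), 'ee_pos': array([ 238.3182637 , -522.71615867,  213.09484787]), 'ee_rot': array([-89.54278434,  89.89559629, 114.96925947]), 'force': array([-0.17790466,  0.78798591,  0.14162806]), 'torque': array([-0.01597046, -0.02811468, -0.01897108]), 'gripper_width': 91.08050325100254}
scene {'fx': 479.9582885200688, 'fy': 479.9582885200688, 'cx': 260.23642538427174, 'cy': 198.5307197523585, 'position': array([1265.50763535,  164.05243296,  667.30878486]), 'attitude': array([52.72960289, -0.80794673, 97.65030119])}
top {'fx': 441.55802826089325, 'fy': 441.55802826089325, 'cx': 258.02767951342605, 'cy': 194.81883316412595, 'position': array([ 345.72007506,  103.33419909, 1078.87952355]), 'attitude': array([ 12.08461994,  -0.27009722, -90.96048547])}
wrist {'fx': 297.3186396354542, 'fy': 297.3186396354542, 'cx': 259.84227268039, 'cy': 188.2534205320072, 'hand_eye': array([[ 9.64376765e-04,  2.42811861e-01, -9.70072920e-01,
        -1.69957740e+02],
       [ 9.99998592e-01, -1.56650142e-03,  6.02027200e-04,
        -7.01169653e-01],
       [-1.37344126e-03, -9.70072135e-01, -2.42813029e-01,
        -6.72078586e+01],
       [ 0.00000000e+00,  0.00000000e+00,  0.00000000e+00,
         1.00000000e+00]])}
0.15
```

View pics/scene0.png

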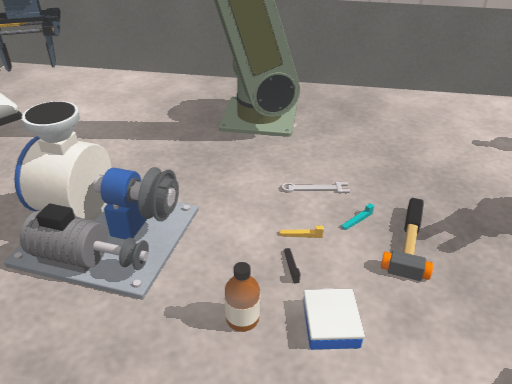

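View pics/top0.png

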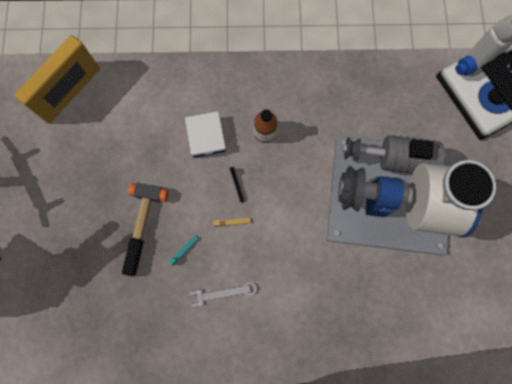

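View pics/wrist0.png

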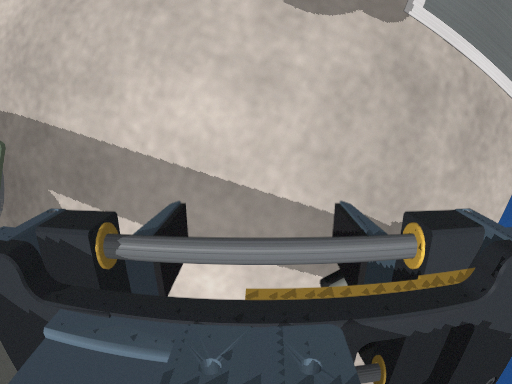

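The three candidates for the key, by top/scene pixel, are:
- yellow brass: (232,222) / (302,232)
- teal: (184,249) / (358,217)
- black: (237,184) / (292,265)

The brass one is meant, so I'll check it in a crop.

```bash
cat > h.py <<'E'
import numpy as np, cv2
from scipy.spatial.transform import Rotation as R
from workcell import *
def cam(n):
    p=camera_params(n); return p, R.from_euler('xyz',p['attitude'],degrees=True).as_matrix()
def ray(n,u,v):
    p,M=cam(n); d=M@np.array([(u-p['cx'])/p['fx'],-(v-p['cy'])/p['fy'],-1.]); return np.array(p['position']),d
def at_z(n,u,v,z):
    o,d=ray(n,u,v); return o+d*(z-o[2])/d[2]
def proj(n,P):
    p,M=cam(n); c=(np.atleast_2d(P)-p['position'])@M
    return np.c_[p['cx']+p['fx']*c[:,0]/-c[:,2], p['cy']-p['fy']*c[:,1]/-c[:,2]]
def wproj(P,st):
    p=camera_params('wrist'); H=np.array(p['hand_eye']); T=np.eye(4)
    T[:3,:3]=R.from_euler('xyz',st['ee_rot'],degrees=True).as_matrix(); T[:3,3]=st['ee_pos']
    W=T@H; c=(np.atleast_2d(P)-W[:3,3])@W[:3,:3]
    q=np.c_[c[:,0],-c[:,1],-c[:,2]]; r=np.hypot(q[:,0],q[:,1]); th=np.arctan2(r,q[:,2])
    return np.c_[p['cx']+p['fx']*th*q[:,0]/r, p['cy']+p['fy']*th*q[:,1]/r]
def wray(u,v,st):
    p=camera_params('wrist'); H=np.array(p['hand_eye']); T=np.eye(4)
    T[:3,:3]=R.from_euler('xyz',st['ee_rot'],degrees=True).as_matrix(); T[:3,3]=st['ee_pos']
    W=T@H; a=np.array([(u-p['cx']),(v-p['cy'])])/p['fx']; r=np.hypot(*a)
    d=np.array([np.sin(r)*a[0]/r,-np.sin(r)*a[1]/r,-np.cos(r)]); return W[:3,3],W[:3,:3]@d
def wat_z(u,v,st,z):
    o,d=wray(u,v,st); return o+d*(z-o[2])/d[2]
def crop(im,x0,y0,x1,y1,k,name):
    cv2.imwrite(f'pics/{name}.png',cv2.resize(im[y0:y1,x0:x1,::-1],None,fx=k,fy=k,interpolation=cv2.INTER_CUBIC))
E
python3 - <<'E'
from h import *
t=cv2.imread('pics/top0.png')[:,:,::-1]; s=cv2.imread('pics/scene0.png')[:,:,::-1]
a=cv2.resize(t[170:270,110:260],None,fx=5,fy=5,interpolation=cv2.INTER_CUBIC)
cv2.imwrite('pics/ct.png',a[:,:,::-1])
crop(s,270,170,440,290,4.5,'cs'); crop(s,0,90,210,300,2.8,'cm'); crop(t,320,120,500,260,4,'cmt')
p,M=cam('top'); print(M)
for u,v in [(232,222),(148,190),(133,258),(184,249),(237,184)]: print(at_z('top',u,v,10))
for u,v in [(302,232),(406,262)]: print(at_z('scene',u,v,10))
E
```

```text
[[-0.01676266  0.97771862 -0.2092494 ]
 [-0.99984838 -0.01540459  0.00811836]
 [ 0.00471407  0.20935376  0.9778286 ]]
[507.56483074 159.16874595  10.        ]
[590.96173391 366.91718007  10.        ]
[424.20517213 396.94381051  10.        ]
[443.73013094 275.10876502  10.        ]
[602.80219605 146.31085734  10.        ]
[508.67669906 159.22270194  10.        ]
[566.66682219 364.67304291  10.        ]
```

View pics/ct.png

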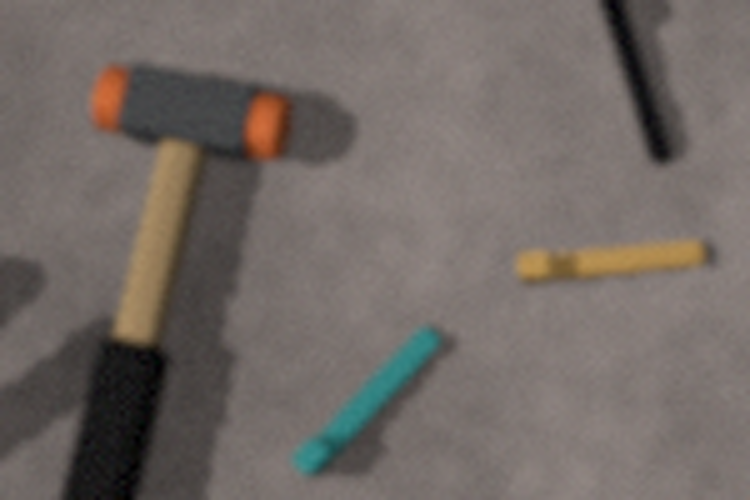

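View pics/cs.png

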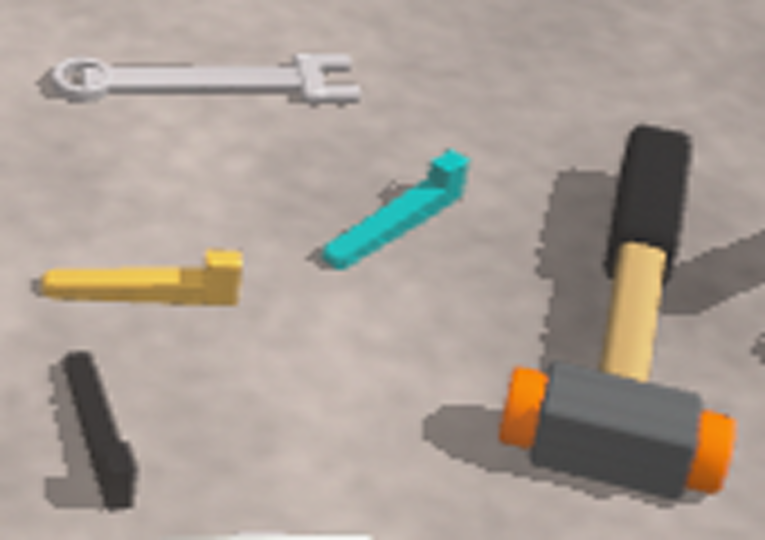

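View pics/cm.png

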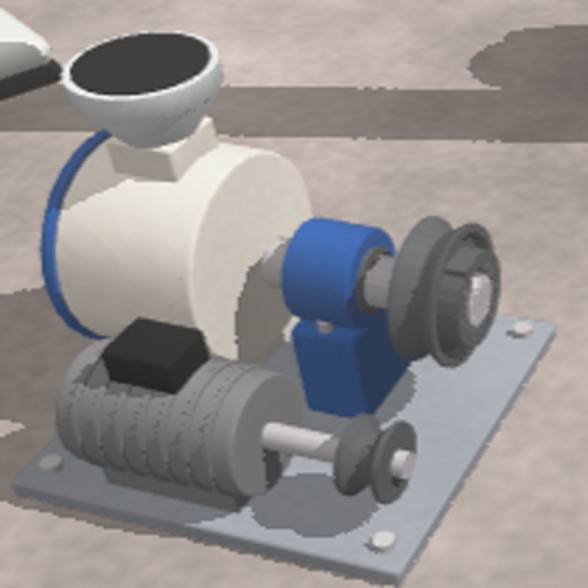

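View pics/cmt.png

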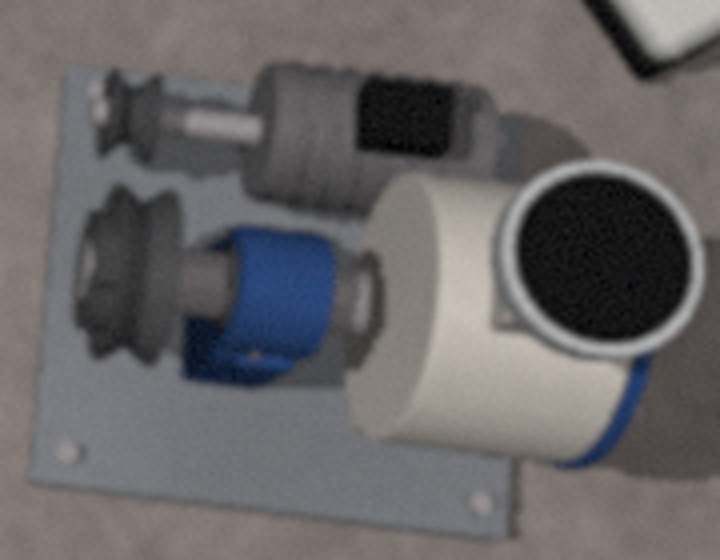

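```bash
cat > fit.py <<'E'
from h import *
from scipy.optimize import minimize, least_squares
K=4
def box(x0,x1,y0,y1,z0,z1): return np.array([[x,y,z] for x in(x0,x1) for y in(y0,y1) for z in(z0,z1)],float)
KEY=[np.array([[0,-6,0],[0,6,0],[71,-6,0],[71,6,0],[75,-4.5,0],[75,4.5,0],[0,-6,12.5],[0,6,12.5],[71,-6,7.8],[71,6,7.8],[75,-4.5,7.5],[75,4.5,7.5]],float),box(-16,0,-6,6,0,24)]
def W(P,q): 
    c,s=np.cos(q[2]),np.sin(q[2]); return np.c_[q[0]+c*P[:,0]-s*P[:,1],q[1]+s*P[:,0]+c*P[:,1],P[:,2]]
def rend(parts,q,n,shape):
    m=np.zeros((shape[0]*K,shape[1]*K),np.uint8)
    for P in parts:
        h=cv2.convexHull(((proj(n,W(P,q))+.5)*K*16).astype(np.int32)); cv2.fillConvexPoly(m,h,1,shift=4)
    return m
def fit(parts,masks,q0,names):
    ms={n:cv2.resize(masks[n].astype(np.float32),None,fx=K,fy=K,interpolation=cv2.INTER_LINEAR)>.5 for n in names}
    def cost(q):
        q=[q[0],q[1],q[2]/100]; c=0
        for n in names:
            r=rend(parts,q,n,masks[n].shape)>0; c+=1-(r&ms[n]).sum()/max(1,(r|ms[n]).sum())
        return c
    x0=[q0[0],q0[1],q0[2]*100]
    r=minimize(cost,x0,method='Nelder-Mead',options=dict(initial_simplex=np.array([x0]+[np.array(x0)+d for d in ([8,0,0],[0,8,0],[0,0,8])]),xatol=.05,fatol=1e-4))
    return r.x[0],r.x[1],np.degrees(r.x[2]/100),r.fun
E
python3 - <<'E'
from fit import *
im={n:cv2.imread(f'pics/{n}0.png') for n in('top','scene')}
hsv={n:cv2.cvtColor(im[n],cv2.COLOR_BGR2HSV) for n in im}
def roi(m,x0,y0,x1,y1):
    z=np.zeros_like(m); z[y0:y1,x0:x1]=m[y0:y1,x0:x1]; return z>0
mk={n:cv2.inRange(hsv[n],(12,110,40),(32,255,255)) for n in im}
mk={'top':roi(mk['top'],205,205,260,235),'scene':roi(mk['scene'],270,215,330,245)}
print({n:mk[n].sum() for n in mk})
for ns in (['top'],['scene'],['top','scene']): print(ns,fit(KEY,mk,[507,175,-1.48],ns))
# mallet orange + faces
mo={n:cv2.inRange(hsv[n],(3,150,60),(14,255,255)) for n in im}
mo={'top':roi(mo['top'],120,175,180,210),'scene':roi(mo['scene'],370,240,440,290)}
for n in mo:
    c=cv2.connectedComponentsWithStats(mo[n].astype(np.uint8)); print(n,c[2].tolist(),c[3].tolist())
# mill base corners (z=14)
C=np.array([[160,130,14],[-110,130,14],[-110,-160,14]])
print([at_z('top',*p,14).round(1) for p in[(337,136.3),(327.5,241),(447.5,255)]])
print([at_z('scene',*p,14).round(1) for p in[(142.9,298.9),(198.2,206.1)]])
s=state();print(R.from_euler('xyz',s['ee_rot'],degrees=True).as_matrix().round(3))
E
```

```text
{'top': np.int64(161), 'scene': np.int64(334)}
['top'] (np.float64(505.58991274112697), np.float64(187.2833041769042), np.float64(-84.15715864750936), np.float64(0.2728300819903874))
['scene'] (np.float64(505.31813757367485), np.float64(185.30148440669916), np.float64(-85.78991080603961), np.float64(0.11834710743801657))
['top', 'scene'] (np.float64(505.39544613064265), np.float64(186.4670858890828), np.float64(-85.4378917247013), np.float64(0.4273325277464797))
top [[0, 0, 512, 384, 196467], [129, 184, 6, 12, 52], [159, 189, 9, 13, 89]] [[255.57482427074268, 191.49915761934574], [131.42307692307693, 189.05769230769232], [162.82022471910113, 194.7865168539326]]
scene [[0, 0, 512, 384, 196460], [384, 252, 1, 1, 1], [388, 252, 2, 1, 2], [391, 253, 1, 2, 2], [381, 255, 9, 14, 72], [390, 258, 1, 1, 1], [426, 261, 2, 1, 2], [430, 262, 1, 1, 1], [432, 263, 1, 1, 1], [423, 265, 9, 15, 63], [432, 268, 1, 3, 3]] [[255.38748854728698, 191.44259391224676], [384.0, 252.0], [388.5, 252.0], [391.0, 253.5], [384.77777777777777, 263.56944444444446], [390.0, 258.0], [426.5, 261.0], [430.0, 262.0], [432.0, 263.0], [426.5079365079365, 274.0952380952381], [432.0, 269.0]]
[array([ 722.5, -108.7,   14. ]), array([457. , -71.3,  14. ]), array([ 418.7, -357.9,   14. ])]
[array([ 732.9, -106.1,   14. ]), array([461.2, -72.2,  14. ])]
[[-0.001  0.415 -0.91 ]
 [ 0.001 -0.91  -0.415]
 [-1.    -0.001 -0.   ]]
```

Crop check: the yellow key at top (232,222) has its gib head on the left/near side and its shank tapering toward the mill. It matches the brass description. The fit from both cameras agrees to 2 mm: origin about (505,186), yaw about -85.4°. Next is the approach.

```bash
cat > plan.py <<'E'
from h import *
import sys
# target: tcp xyz, heading (deg) of tool z axis, tool pointing down
def plan(xyz,head=None,Rt=None):
    s=state(); M=R.from_euler('xyz',s['ee_rot'],degrees=True).as_matrix()
    off=M.T@(np.array(xyz)-s['ee_pos'])
    if Rt is None:
        a=np.radians(head); z=np.array([np.cos(a),np.sin(a),0]); x=np.array([0,0,-1.]); Rt=np.c_[x,np.cross(z,x),z]
    rv=R.from_matrix(M.T@Rt).as_rotvec(degrees=True)
    print('t',round(s['time_s'],2),'pos',s['ee_pos'].round(1),'F',s['force'].round(1),'w',round(s['gripper_width'],1),'off',off.round(1),'rot',rv.round(1))
if __name__=='__main__':
    v=[float(a) for a in sys.argv[1:]]; plan(v[:3],v[3])
E
python3 - <<'E'
from h import *
print([at_z('top',*p,115) for p in[(340,187.5)]], [at_z('scene',60+0,0,0)])
o=np.array([551,-215]);a=np.radians(-7.5);M=np.array([[np.cos(a),-np.sin(a)],[np.sin(a),np.cos(a)]])
for P in [at_z('top',339.5,187,115),at_z('scene',481/2.8,90+295/2.8,115)]: print(P, M.T@(P[:2]-o))
E
python3 plan.py 340 -200 213 -110; python3 plan.py 400 0 213 -90; python3 plan.py 506 170 120 -85.4
```

```text
[array([565.86977633, -88.74091675, 115.        ])] [array([-1055.96450618, -1133.54489812,     0.        ])]
[567.03745321 -87.68264432 115.        ] [ -0.71799906 128.32144575]
[560.73847396 -93.12506073 115.        ] [ -6.25271179 122.10340819]
t 0.15 pos [ 238.4 -522.8  213.3] F [ 0.3 -0.3 -0.2] w 91.2 off [   0.7 -251.6 -226.4] rot [-45.5  -0.    0.1]
t 0.15 pos [ 238.4 -522.8  213.3] F [ 0.3 -0.3 -0.2] w 91.2 off [   0.9 -408.7 -363.9] rot [-65.5  -0.    0.1]
t 0.15 pos [ 238.4 -522.8  213.3] F [ 0.3 -0.3 -0.2] w 91.2 off [  94.  -519.3 -530.9] rot [-70.1  -0.    0.1]
```

```bash
python3 -m handwheel '{"gripper":[0,0,0,0,0],"offset":[[0,-30,-27],[0,-60,-54],[0,-90,-81],[0,-120,-108],[0,-150,-135]],"rot":[[-7,0,0],[-14,0,0],[-21,0,0],[-28,0,0],[-35,0,0]]}'
python3 plan.py 390 -60 200 -95
```

```text
time_s: 0.57
ee_pos: [299.1, -328.8, 213.6]
ee_rot: [-131.0, 90.0, 108.8]
force: [1.0, -0.3, -0.3]
gripper_width: 91.1
t 0.57 pos [ 299.1 -328.8  213.6] F [ 1.  -0.3 -0.3] w 91.1 off [  13.8  -56.6 -278. ] rot [-25.2  -0.    0. ]
```

```bash
python3 -m handwheel '{"gripper":[0,0,0,0,0],"offset":[[0,-8,-40],[0,-16,-80],[0,-24,-120],[0,-32,-160],[0,-40,-196]],"rot":[[-5,0,0],[-10,0,0],[-15,0,0],[-20,0,0],[-25,0,0]]}'
python3 plan.py 506 165 150 -85.4
```

```text
time_s: 0.98
ee_pos: [364.2, -139.3, 214.0]
ee_rot: [115.9, 90.0, 20.7]
force: [-0.4, -0.8, -0.4]
gripper_width: 91.3
t 0.98 pos [ 364.2 -139.3  214. ] F [-0.4 -0.8 -0.4] w 91.3 off [  64.1  113.4 -316. ] rot [-9.8 -0.  -0. ]
```

```bash
python3 -m handwheel '{"gripper":[0,0,0,0,0],"offset":[[8,14,-38],[16,28,-76],[24,42,-114],[32,56,-152],[40,70,-188]],"rot":[[-4,0,0],[-8,0,0],[-9.8,0,0],[-9.8,0,0],[-9.8,0,0]]}'
python3 plan.py 506.2 176.3 120 -85.4
```

```text
time_s: 1.4
ee_pos: [452.1, 41.2, 173.6]
ee_rot: [70.3, 90.0, -15.4]
force: [0.0, -0.4, 0.6]
gripper_width: 91.6
t 1.4 pos [452.1  41.2 173.6] F [ 0.  -0.4  0.6] w 91.6 off [  53.6   64.2 -130.6] rot [-0.2  0.  -0. ]
```

```bash
python3 -m handwheel '{"gripper":[0,0,0,0,0],"offset":[[13,16,-32],[26,32,-65],[40,48,-98],[54,64,-131],[54,64,-131]],"rot":[[0,0,0],[0,0,0],[0,0,0],[0,0,0],[0,0,0]]}'
python3 - <<'E'
from fit import *
s=state(); im=grab_frame('wrist')
q=[505.4,186.3,np.radians(-85.4)]
o=im.copy()
for P in KEY:
    for p in wproj(W(P,q),s): cv2.circle(o,tuple(np.int32(p.round())),1,(255,0,0),-1)
cv2.imwrite('pics/w1.png',cv2.resize(o[:,:,::-1],(800,600),interpolation=cv2.INTER_CUBIC))
t=grab_frame('scene'); cv2.imwrite('pics/s1.png',t[:,:,::-1]); np.save('w1.npy',im)
print(s['ee_pos'],wproj([[*s['ee_pos'][:2],0]],s))
import pickle; pickle.dump(s,open('w1.pkl','wb'))
E
```

```text
time_s: 1.82
ee_pos: [506.7, 179.2, 117.0]
ee_rot: [-127.4, 89.9, 147.2]
force: [0.1, -0.1, -0.1]
gripper_width: 91.2
[506.67374752 179.24919233 116.98327882] [[261.12807914 185.38739368]]
```

View pics/w1.png

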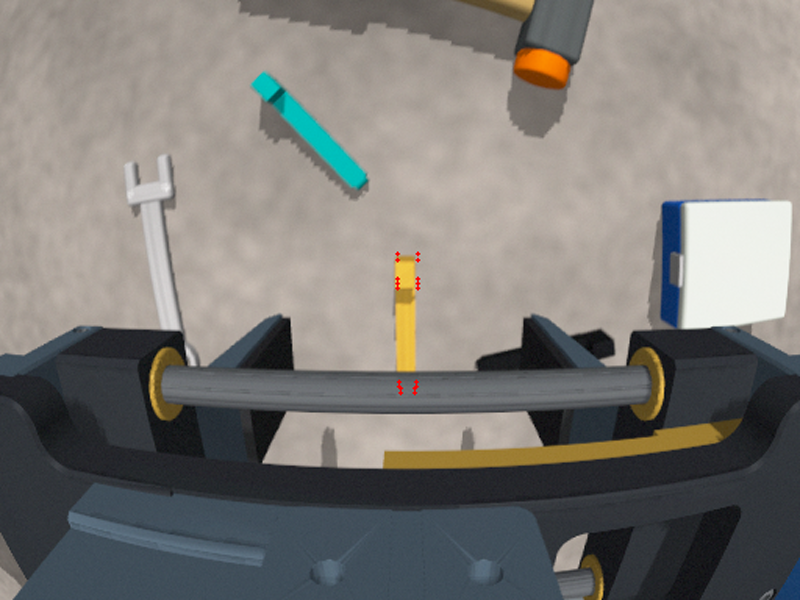

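View pics/s1.png

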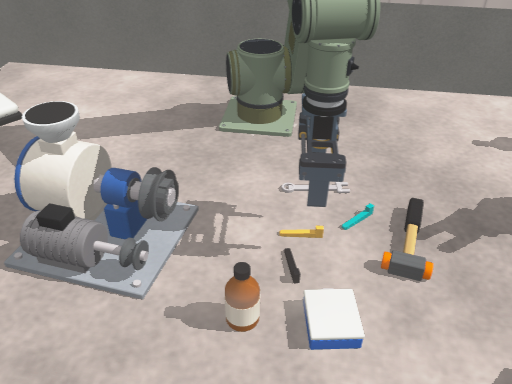

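The wrist picture shows the brass key upright in the middle, head end at (405,257) and tip under the bar near (407,385), within 2 px of the prediction. The teal key at (310,130) and the black one at (540,350) are out of the way. Descending.

```bash
python3 plan.py 505 185 3.5 -85.4; python3 -m handwheel '{"gripper":[0,0.2,0.4,0.5,0.5],"offset":[[35,-2,-6],[70,-2,-6],[95,-2,-6],[100,-2,-6],[100,-2,-6]],"rot":[[0,0,0],[0,0,0],[0,0,0],[0,0,0],[0,0,0]]}' 12; python3 plan.py 505 185 3.5 -85.4
```

```text
t 1.92 pos [505.2 175.  118.8] F [-0.2 -1.1 -0.4] w 91.4 off [115.3   0.9 -10.1] rot [-0.1  0.1  0.2]
time_s: 2.33
ee_pos: [502.1, 178.7, 19.2]
ee_rot: [-71.1, 89.8, -156.8]
force: [0.0, -0.3, 0.2]
gripper_width: 67.5
t 2.33 pos [502.1 178.7  19.2] F [ 0.  -0.3  0.2] w 67.5 off [15.7  3.4 -6.1] rot [-0.4  0.1  0.2]
```

```bash
python3 -m handwheel '{"gripper":[0.5,0.5,0.55],"offset":[[8,3,-6],[14,3,-6],[15,3,-6]],"rot":[[0,0,0],[0,0,0],[0,0,0]]}'; python3 plan.py 505 185 3.5 -85.4
python3 - <<'E'
from fit import *
s=state(); im=grab_frame('wrist'); cv2.imwrite('pics/w2.png',cv2.resize(im[:,:,::-1],(800,600)))
E
```

```text
time_s: 2.58
ee_pos: [506.6, 186.7, 5.4]
ee_rot: [101.3, 89.9, 15.6]
force: [0.1, 0.2, -0.5]
gripper_width: 47.0
t 2.58 pos [506.6 186.7   5.4] F [ 0.1  0.2 -0.5] w 47.0 off [ 1.9 -1.7  1.5] rot [-0.3 -0.  -0.1]
```

View pics/w2.png

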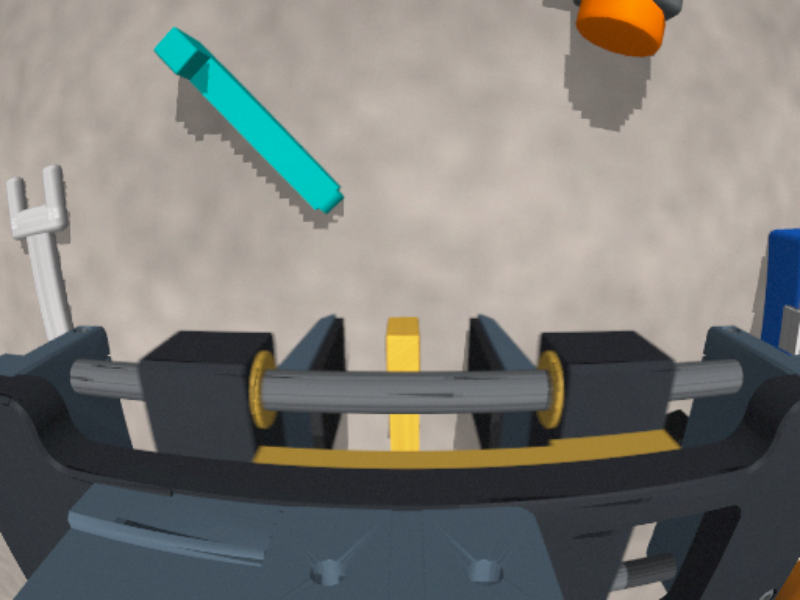

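The key lies centred between the fingers, head at (402,325), finger edges at x 345 and 470. Closing.

```bash
python3 -m handwheel '{"gripper":[0.7,0.85,1,1,1],"offset":[[2,-1,0],[2,-1,0],[2,-1,0],[2,-1,0],[2,-1,0]],"rot":[[0,0,0],[0,0,0],[0,0,0],[0,0,0],[0,0,0]]}' 12;python3 -m handwheel '{"gripper":[1,1,1,1],"offset":[[0,0,0],[0,0,0],[0,0,0],[0,0,0]],"rot":[[0,0,0],[0,0,0],[0,0,0],[0,0,0]]}'; python3 plan.py 505 185 153 -97.5
```

```text
time_s: 3.05
ee_pos: [505.0, 186.4, 3.2]
ee_rot: [91.2, 90.0, 5.5]
force: [0.5, -0.5, 1.3]
gripper_width: 11.7
time_s: 3.38
ee_pos: [505.1, 186.4, 3.2]
ee_rot: [94.3, 90.0, 8.6]
force: [-0.2, 0.8, 3.1]
gripper_width: 11.9
t 3.38 pos [505.1 186.4   3.2] F [-0.2  0.8  3.1] w 11.9 off [-1.498e+02 -1.000e-01  1.400e+00] rot [11.8 -0.  -0. ]
```

```bash
python3 -m handwheel '{"gripper":[1,1,1,1,1],"offset":[[-35,0,0],[-75,0,0],[-115,0,10],[-150,0,40],[-187,0,75]],"rot":[[0,0,0],[2,0,0],[4,0,0],[8,0,0],[12,0,0]]}'; python3 plan.py 520 -95 190 -97.5
```

```text
time_s: 3.8
ee_pos: [509.7, 120.9, 181.9]
ee_rot: [112.2, 89.9, 14.4]
force: [1.1, -0.8, -0.9]
gripper_width: 12.2
t 3.8 pos [509.7 120.9 181.9] F [ 1.1 -0.8 -0.9] w 12.2 off [ -8.2  39.3 212.6] rot [-0.2 -0.  -0.1]
```

```bash
python3 -m handwheel '{"gripper":[1,1,1,1,1],"offset":[[0,8,40],[0,16,80],[0,24,120],[0,32,160],[0,38,190]],"rot":[[0,0,0],[0,0,0],[0,0,0],[0,0,0],[0,0,0]]}';  python3 -m handwheel '{"gripper":[1,1,1],"offset":[[0,0,14],[0,0,14],[0,0,14]],"rot":[[0,0,0],[0,0,0],[0,0,0]]}'
python3 - <<'E'
from fit import *
s=state(); im=grab_frame('wrist'); cv2.imwrite('pics/w3.png',cv2.resize(im[:,:,::-1],(800,600),interpolation=cv2.INTER_CUBIC)); np.save('w3.npy',im)
import pickle; pickle.dump(s,open('w3.pkl','wb')); print(s['ee_pos'],s['ee_rot'])
print(wproj([[566,-91,128],[566,-91,115]],s))
E
```

```text
time_s: 4.22
ee_pos: [521.5, -75.4, 179.8]
ee_rot: [-14.0, 89.9, -111.7]
force: [-0.4, 0.8, -0.7]
gripper_width: 11.9
time_s: 4.47
ee_pos: [519.7, -86.7, 179.5]
ee_rot: [-121.4, 89.9, 140.8]
force: [-0.4, 0.6, -1.1]
gripper_width: 11.9
[519.74490877 -86.73742229 179.51372742] [-121.359028     89.93288185  140.83157577]
[[320.2162663  201.81177309]
 [317.21726281 197.35046424]]
```

View pics/w3.png

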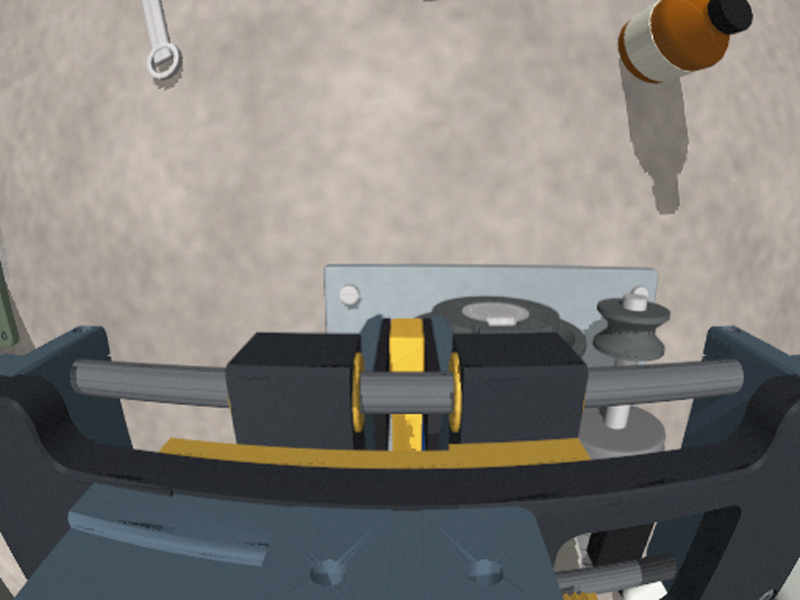

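```bash
python3 -m handwheel '{"gripper":[1,1,1],"offset":[[0,-10,20],[0,-20,40],[0,-20,40]],"rot":[[0,0,0],[0,0,0],[0,0,0]]}'; python3 -m handwheel '{"gripper":[1,1],"offset":[[0,0,0],[0,0,0]],"rot":[[0,0,0],[0,0,0]]}'
python3 - <<'E'
from fit import *
s=state(); im=grab_frame('wrist'); cv2.imwrite('pics/w4.png',cv2.resize(im[130:260,230:430,::-1],None,fx=4,fy=4,interpolation=cv2.INTER_CUBIC)); np.save('w4.npy',im)
import pickle; pickle.dump(s,open('w4.pkl','wb')); print(s['ee_pos'],s['ee_rot'])
s3=pickle.load(open('w3.pkl','rb')); f=512/800
print([wat_z(u*f,v*f,s3,14).round(1) for u,v in[(325,266),(657,269)]])
E
```

```text
time_s: 4.77
ee_pos: [493.1, -123.8, 179.8]
ee_rot: [-61.1, 89.9, -158.8]
force: [-0.1, -0.3, -0.4]
gripper_width: 12.0
time_s: 4.93
ee_pos: [495.4, -122.1, 180.0]
ee_rot: [140.5, 90.0, 42.9]
force: [0.0, 0.7, -1.0]
gripper_width: 11.8
[ 495.39336086 -122.10716547  180.0218369 ] [140.50624922  89.95707832  42.87950072]
[array([459.7, -72.4,  14. ]), array([ 721.6, -108.3,   14. ])]
```

View pics/w4.png

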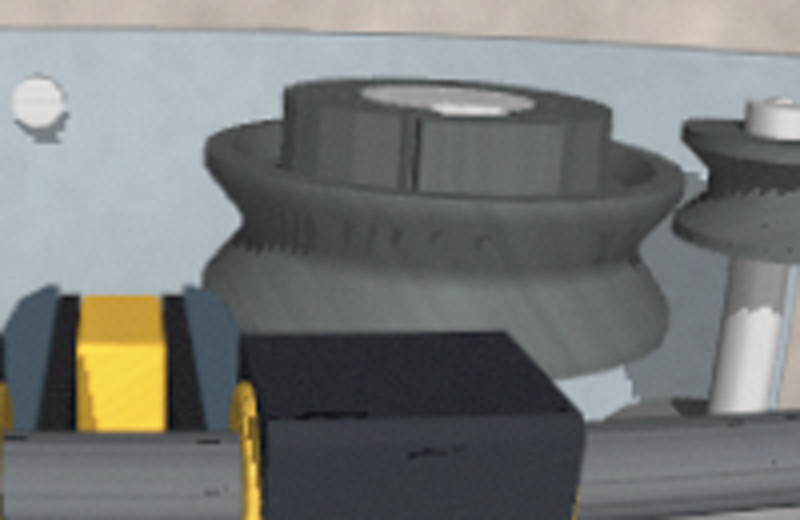

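The picture shows the hub's outer face edge-on: hub from (285,88) to (611,108) in the crop, shaft end at (450,97), and the brass key head in the fingers at (120,320).

Run:
```python
from fit import *
import pickle
s=pickle.load(open('w4.pkl','rb')); im=np.load('w4.npy')
C=lambda p:np.array(p,float)/4+[230,130]-0.375
hub=C([(285,90),(340,81),(450,79),(560,91),(611,110),(320,106),(413,116),(500,122),(560,120)])
sh=C([(361,95),(536,104),(440,84),(400,108)])
def circ(q,r,n=720):
    t=np.linspace(0,2*np.pi,n); a=np.radians(q[3])
    ex=np.array([np.cos(a),np.sin(a),0])
    return np.array(q[:3])+r*np.cos(t)[:,None]*ex+r*np.sin(t)[:,None]*[0,0,1]
def res(q):
    o=[]
    for pts,r in((hub,34),(sh,18)):
        P=wproj(circ(q,r),s)
        for p in pts:
            d=P-p;i=np.argmin((d**2).sum(1)); o+=list(d[i])
    return np.array(o)
for fx in ('z','free'):
    f=(lambda v:res([v[0],v[1],115,-7.6])) if fx=='z' else (lambda v:res([v[0],v[1],v[2],-7.6]))
    r=least_squares(f,[566,-91] if fx=='z' else [566,-91,115]); print(fx,r.x.round(1),np.sqrt((r.fun**2).mean()).round(2))
q=[*r.x,-7.6]
o=cv2.resize(im[130:260,230:430,::-1],None,fx=4,fy=4,interpolation=cv2.INTER_CUBIC)
r2=least_squares(lambda v:res([v[0],v[1],115,-7.6]),[566,-91]).x; q=[r2[0],r2[1],115,-7.6]
for rr in(34,18):
    for p in wproj(circ(q,rr,60),s): cv2.circle(o,tuple(np.int32((p+.375-[230,130])*4)),1,(0,0,255),-1)
a=np.radians(-7.6); ex=np.array([np.cos(a),np.sin(a),0])
for dx,z in[(-7.5,128),(7.5,128),(-7.5,138.5),(7.5,138.5)]:
    p=wproj([np.array([q[0],q[1],z])+dx*ex],s)[0]; cv2.circle(o,tuple(np.int32((p+.375-[230,130])*4)),3,(0,255,0),-1)
cv2.imwrite('pics/w4o.png',o)
```

```text
z [565.5 -92.6] 0.32
free [566.  -92.8 113.5] 0.31
```

View pics/w4o.png

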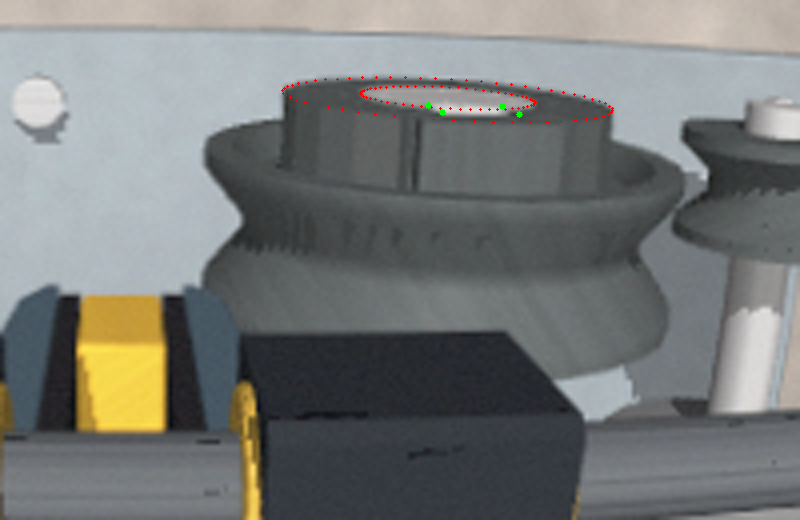

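```bash
python3 - <<'E'
from fit import *
import pickle
s=pickle.load(open('w4.pkl','rb'))
M=R.from_euler('xyz',s['ee_rot'],degrees=True).as_matrix()
for u,v in[(77,296),(163,296),(77,343),(165,343)]:
    p=np.array([u,v])/4+[230,130]-.375
    P=wat_z(*p,s,s['ee_pos'][2]+20.8); print((M.T@(P-s['ee_pos'])).round(1))
E
python3 - <<'E'
import numpy as np
a=np.radians(-7.6); m=np.array([566,-92.6]); y=np.array([-np.sin(a),np.cos(a)])
for d in(-15,10,27): print(d,m+y*(75-d))
E
python3 plan.py 580 0 195 -97.6
```

```text
[-20.8  -6.8 -22.7]
[-20.8   4.5 -22.7]
[-20.8  -6.9 -16.1]
[-20.8   4.8 -16.1]
-15 [577.90307512  -3.39060138]
10 [574.59666537 -28.17098988]
27 [572.34830673 -45.02165407]
t 4.98 pos [ 495.5 -122.1  180. ] F [ 0.2  0.7 -1.2] w 11.8 off [ -14.9   67.6 -132.2] rot [-0. -0. -0.]
```

```bash
python3 -m handwheel '{"gripper":[1,1,1,1,1],"offset":[[-15,8,-16],[-15,25,-50],[-15,45,-90],[-15,66,-130],[-15,66,-136]],"rot":[[0,0,0],[0,0,0],[0,0,0],[0,0,0],[0,0,0]]}'; python3 -m handwheel '{"gripper":[1,1],"offset":[[0,0,0],[0,0,0]],"rot":[[0,0,0],[0,0,0]]}'; python3 plan.py 578.2 -3.4 132.6 -97.6
```

```text
time_s: 5.4
ee_pos: [582.2, 8.1, 194.8]
ee_rot: [134.7, 89.8, 37.3]
force: [0.7, -0.3, -1.1]
gripper_width: 11.9
time_s: 5.57
ee_pos: [578.3, 3.7, 194.4]
ee_rot: [-57.1, 89.9, -154.6]
force: [-0.5, 0.3, -0.7]
gripper_width: 12.0
t 5.57 pos [578.3   3.7 194.4] F [-0.5  0.3 -0.7] w 12.0 off [61.8  0.9  7. ] rot [0.1 0.1 0.1]
```

```bash
python3 -m handwheel '{"gripper":[1,1,1,1],"offset":[[30,1,3],[58,1,5],[62,1,7],[62,1,7]],"rot":[[0,0,0],[0,0,0],[0,0,0],[0,0,0]]}'; python3 -m handwheel '{"gripper":[1,1],"offset":[[0,0,0],[0,0,0]],"rot":[[0,0,0],[0,0,0]]}'; python3 plan.py 576.2 -18.3 132.6 -97.6
python3 - <<'E'
from fit import *
s=state();
im=grab_frame('scene'); crop(im,110,130,310,270,4,'s5'); im=grab_frame('wrist'); cv2.imwrite('pics/w5.png',cv2.resize(im[:,:,::-1],(800,600),interpolation=cv2.INTER_CUBIC))
a=np.radians(-7.6)
q=[578.2,-3.4,np.radians(-97.6)]
print(proj('scene',[[566.3,-92.6,128],[568,-77.8,132]]))
E
```

```text
time_s: 5.9
ee_pos: [576.5, -5.7, 131.4]
ee_rot: [-77.6, 89.7, -175.4]
force: [-0.1, -0.3, 0.1]
gripper_width: 11.9
time_s: 6.07
ee_pos: [579.7, -5.0, 134.9]
ee_rot: [94.6, 89.8, -3.1]
force: [-0.3, 0.0, -0.7]
gripper_width: 12.2
t 6.07 pos [579.7  -5.  134.9] F [-0.3  0.  -0.7] w 12.2 off [ 2.3 -1.7 13.7] rot [-0.1 -0.  -0.2]
[[170.56102523 191.61460727]
 [177.78414541 191.14335105]]
```

View pics/s5.png

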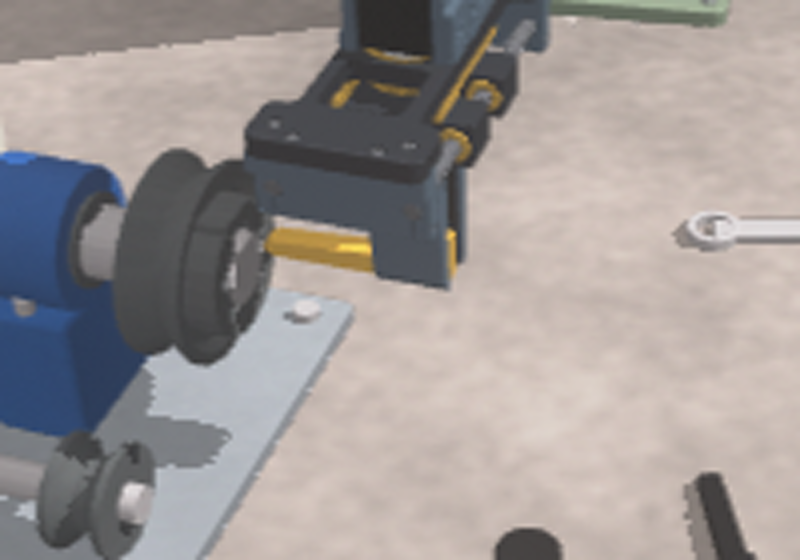

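View pics/w5.png

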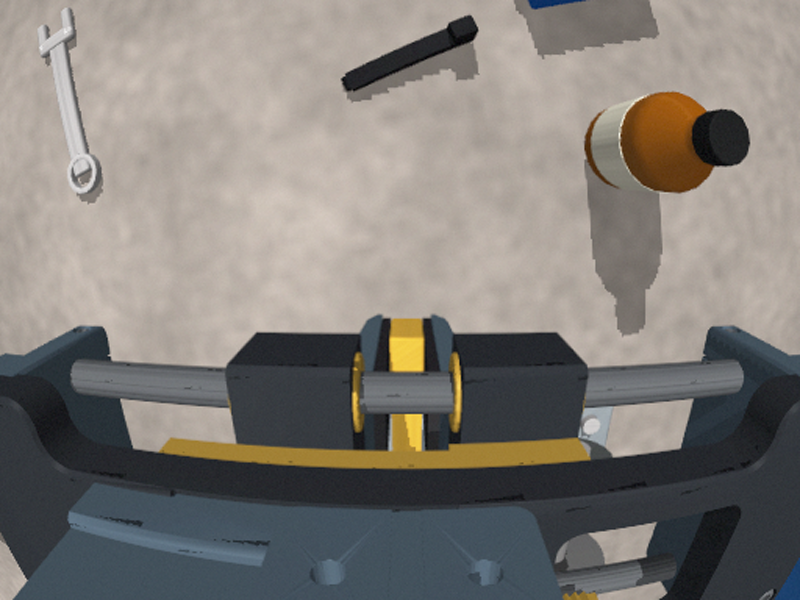

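The scene crop shows the key tip at (268,240), level with the hub's keyway. The wrist picture shows the head square in the jaws. Fine adjustment next.

```bash
python3 plan.py 576.4 -18.3 132.6 -97.6;  python3 -m handwheel '{"gripper":[1,1,1],"offset":[[1,-1,2],[1,-1,4],[1,-1,4]],"rot":[[0,0,0],[0,0,0],[0,0,0]]}'; python3 plan.py 576.4 -18.3 132.6 -97.6; python3 -c "
from h import *;grab_frame('top')"; python3 plan.py 576.4 -18.3 132.6 -97.6
```

```text
t 6.17 pos [579.6  -4.7 134.8] F [ 1.  -0.3 -0.5] w 11.9 off [ 2.2 -1.4 13.9] rot [-0.1 -0.  -0.2]
time_s: 6.42
ee_pos: [577.1, -8.6, 132.4]
ee_rot: [64.5, 90.0, -33.2]
force: [0.4, 0.7, -0.7]
gripper_width: 11.5
t 6.42 pos [577.1  -8.6 132.4] F [ 0.4  0.7 -0.7] w 11.5 off [-0.2  0.6  9.7] rot [-0.1  0.  -0. ]
t 6.47 pos [577.2  -8.5 132.2] F [-0.4  0.2 -0.6] w 12.1 off [-0.4  0.6  9.8] rot [-0.1  0.  -0. ]
```

```bash
python3 -m handwheel '{"gripper":[1,1,1,1,1],"offset":[[0,0.5,4],[0,0.5,8],[0,0.5,11],[0,0.5,13],[0,0.5,15]],"rot":[[0,0,0],[0,0,0],[0,0,0],[0,0,0],[0,0,0]]}'; python3 plan.py 575 -28.2 131.6 -97.6
```

```text
time_s: 6.88
ee_pos: [575.6, -23.6, 131.9]
ee_rot: [-55.9, 90.0, -153.7]
force: [-0.6, -0.8, -0.7]
gripper_width: 12.0
t 6.88 pos [575.6 -23.6 131.9] F [-0.6 -0.8 -0.7] w 12.0 off [0.3 0.1 4.7] rot [-0.1  0.   0. ]
```

```bash
python3 -m handwheel '{"gripper":[1,1,1],"offset":[[0,0,2],[0,0,4],[0,0,5]],"rot":[[0,0,0],[0,0,0],[0,0,0]]}'; python3 plan.py 575 -28.2 131.6 -97.6; python3 -c "
from h import *
im=grab_frame('scene'); crop(im,110,130,310,270,4,'s6')"
```

```text
time_s: 7.13
ee_pos: [574.9, -28.5, 131.9]
ee_rot: [-5.8, 90.0, -103.5]
force: [0.1, 0.1, -1.3]
gripper_width: 11.6
t 7.13 pos [574.9 -28.5 131.9] F [ 0.1  0.1 -1.3] w 11.6 off [ 0.3  0.1 -0.3] rot [-0.1  0.   0. ]
```

View pics/s6.png

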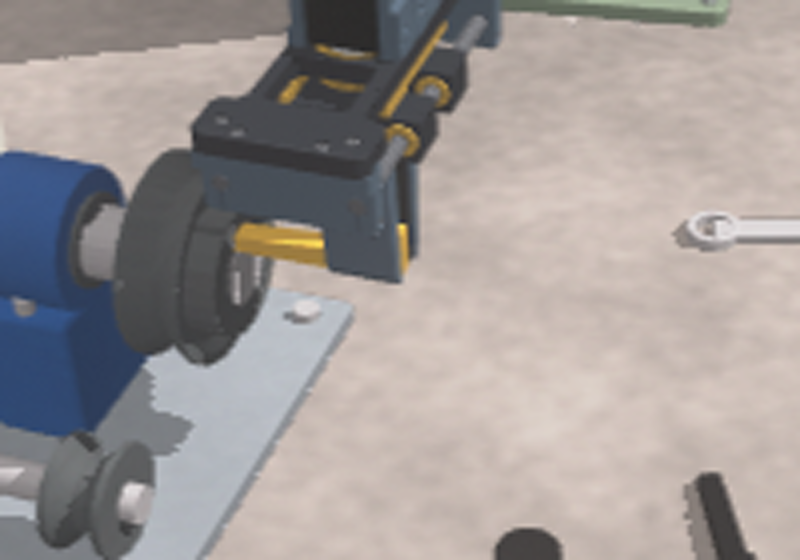

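No contact force, and about 10 mm of the tip has gone into the mouth at (235,235). Going further in.

```bash
python3 -m handwheel '{"gripper":[1,1,1,1,1],"offset":[[0.1,0,3],[0.2,0,6],[0.3,0,8],[0.3,0,10],[0.3,0,10]],"rot":[[0,0,0],[0,0,0],[0,0,0],[0,0,0],[0,0,0]]}'; python3 plan.py 572.6 -45 131.4 -97.6
```

```text
time_s: 7.6
ee_pos: [573.5, -38.5, 131.7]
ee_rot: [-1.7, 90.0, -99.4]
force: [-0.4, 0.8, -0.7]
gripper_width: 12.6
t 7.6 pos [573.5 -38.5 131.7] F [-0.4  0.8 -0.7] w 12.6 off [ 0.3 -0.1  6.6] rot [-0.1  0.   0. ]
```

```bash
python3 -m handwheel '{"gripper":[1,1,1,1,1],"offset":[[0.1,0,2],[0.2,0,4],[0.3,0,6],[0.3,0,8],[0.3,0,8]],"rot":[[0,0,0],[0,0,0],[0,0,0],[0,0,0],[0,0,0]]}'; python3 plan.py 572.6 -45 131.4 -97.6;python3 -c "
from h import *
im=grab_frame('scene'); crop(im,110,130,310,270,4,'s7')"
```

```text
time_s: 8.02
ee_pos: [572.5, -46.4, 131.3]
ee_rot: [-2.2, 90.0, -99.9]
force: [0.8, -0.5, -0.7]
gripper_width: 12.2
t 8.02 pos [572.5 -46.4 131.3] F [ 0.8 -0.5 -0.7] w 12.2 off [-0.1 -0.1 -1.4] rot [-0.1  0.   0. ]
```

View pics/s7.png

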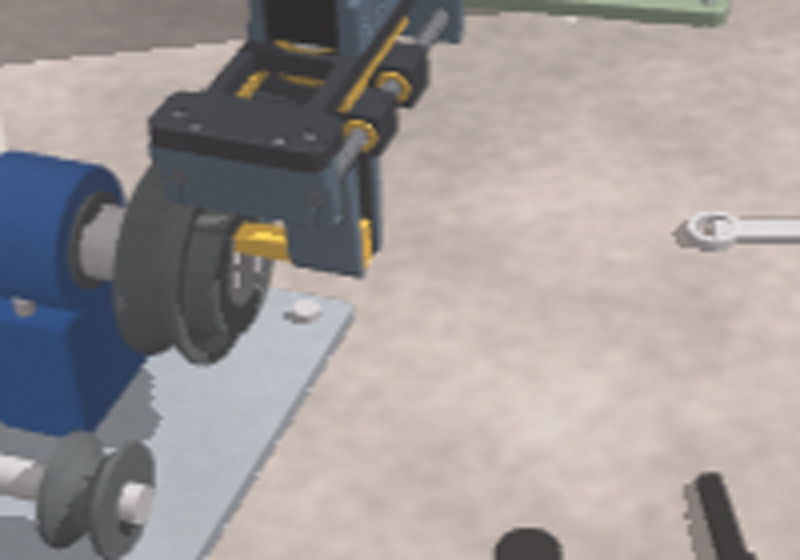

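```bash
python3 -m handwheel '{"gripper":[0.8,0.7,0.6,0.6,0.6],"offset":[[0,0,0],[0,0,0],[0,0,0],[0,0,0],[0,0,0]],"rot":[[0,0,0],[0,0,0],[0,0,0],[0,0,0],[0,0,0]]}'; python3 -m handwheel '{"gripper":[0.6,0.6,0.6,0.6,0.6],"offset":[[-5,0,0],[-20,0,0],[-50,0,0],[-80,0,0],[-80,0,0]],"rot":[[0,0,0],[0,0,0],[0,0,0],[0,0,0],[0,0,0]]}'; python3 -c "
from h import *
im=grab_frame('scene'); crop(im,110,130,310,270,4,'s8')
s=state();im=grab_frame('wrist'); cv2.imwrite('pics/w8.png',cv2.resize(im[:,:,::-1],(800,600),interpolation=cv2.INTER_CUBIC)); print(s)"
```

```text
time_s: 8.48
ee_pos: [572.6, -45.9, 131.4]
ee_rot: [68.6, 90.0, -29.1]
force: [-0.1, 0.3, -0.3]
gripper_width: 36.3
time_s: 8.9
ee_pos: [576.0, -46.3, 218.0]
ee_rot: [92.0, 89.3, -5.7]
force: [0.9, -0.8, 1.0]
gripper_width: 36.9
{'time_s': 8.95, 'qpos': array([-5.73788243e+00,  1.81594551e+01,  8.96754228e+01, -3.28768609e-03,
        7.17015989e+01,  1.95418862e+00]), 'qvel': array([ 0.01900863,  2.09144949,  4.6464674 ,  0.06159993, -0.94202709,
       -0.07221115]), 'effort': array([ 5.94656696e-03, -4.22293317e+01, -2.41563123e+01,  7.96179869e-02,
        1.19383251e-01,  4.80996550e-04]), 'ee_pos': array([574.65953493, -46.20287713, 215.26752828]), 'ee_rot': array([91.5673314 , 89.53646631, -6.12372006]), 'force': array([ 0.54558047, -0.2795388 , -0.5646655 ]), 'torque': array([-0.0228084 , -0.06689938,  0.064227  ]), 'gripper_width': 36.35690015333563}
```

View pics/s8.png

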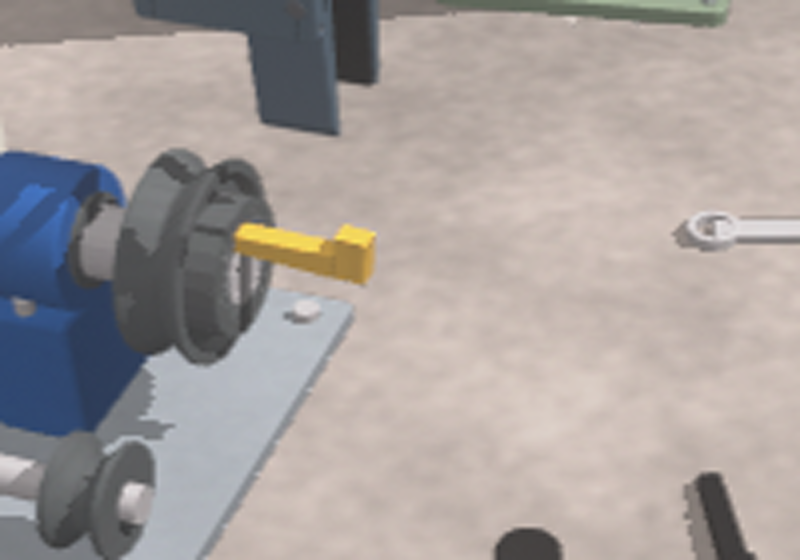

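View pics/w8.png

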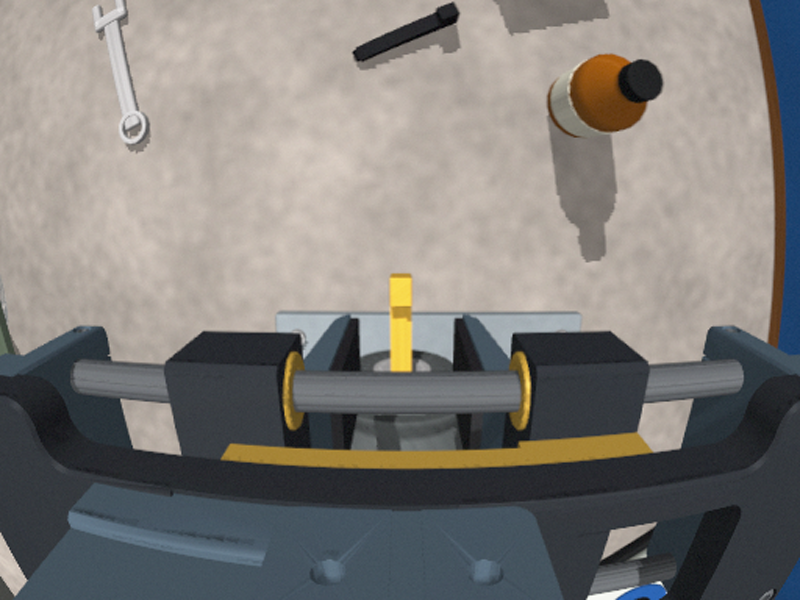

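The key rests in the keyway by itself. In the scene crop the head is at (352,255), drooping slightly, and in the wrist picture it lies straight in line at (400,290). Now the mallet.

Run:
```python
from fit import *
im={n:cv2.imread(f'pics/{n}0.png') for n in('top','scene')}
hsv={n:cv2.cvtColor(im[n],cv2.COLOR_BGR2HSV) for n in im}
def roi(m,x0,y0,x1,y1):
    z=np.zeros_like(m); z[y0:y1,x0:x1]=m[y0:y1,x0:x1]; return z>0
def cyl(y0,y1,r,z):
    t=np.linspace(0,2*np.pi,24); return np.array([[r*np.cos(a),y,z+r*np.sin(a)] for y in(y0,y1) for a in t])
# wooden handle mask
mk={n:cv2.inRange(hsv[n],(12,60,60),(28,255,255)) for n in im}
mk={'top':roi(mk['top'],125,190,160,245),'scene':roi(mk['scene'],395,220,425,262)}
for n in mk:
    ys,xs=np.nonzero(mk[n]); P=np.array([at_z(n,x,y,24) for x,y in zip(xs,ys)])[:,:2]; c=P.mean(0); u=np.linalg.svd(P-c)[2][0]; t=(P-c)@u; print(n,len(xs),c.round(1),u.round(3),np.degrees(np.arctan2(u[1],u[0])).round(1),t.min().round(),t.max().round())
for z in(17,):
    a,b=at_z('top',131.4,189.05,z),at_z('top',162.8,194.8,z); print((a+b)/2,b-a)
    a,b=at_z('scene',384.8,263.6,z),at_z('scene',426.5,274.1,z); print((a+b)/2,b-a)
HM=[cyl(-46,46,16.5,17),box(-17,17,-30,30,0,34)]
def dark(n): 
    m=cv2.inRange(hsv[n],(0,0,20),(179,110,95)); return m
```

```text
top 418 [518.5 376.8] [-0.98   0.199] 168.5 -52.0 50.0
scene 337 [512.1 376.3] [ 0.98 -0.2 ] -11.6 -49.0 46.0
[584.54283868 367.2779146   17.        ] [-15.70778883 -77.65512792   0.        ]
[592.79289505 359.50000406  17.        ] [16.55373893 75.41439488  0.        ]
```

```bash
python3 plan.py 550 140 210 -132.6; python3 -m handwheel '{"gripper":[0.3,0,0,0,0],"offset":[[0,0,-34],[0,-10,-70],[0,-20,-106],[0,-35,-142],[0,-45,-178]],"rot":[[7,0,0],[14,0,0],[21,0,0],[28,0,0],[35,0,0]]}'; python3 plan.py 537 300 180 -167
```

```text
t 9.0 pos [573.2 -46.  213. ] F [-0.5  0.4 -0.5] w 36.5 off [   2.9  -47.9 -181.3] rot [34.9 -0.1 -0.2]
time_s: 9.42
ee_pos: [550.4, 135.2, 209.8]
ee_rot: [-34.0, 89.8, -166.2]
force: [0.9, 0.5, -0.1]
gripper_width: 67.0
t 9.42 pos [550.4 135.2 209.8] F [ 0.9  0.5 -0.1] w 67.0 off [  29.7 -120.6 -113.2] rot [34.8  0.2  0.1]
```

```bash
python3 -m handwheel '{"gripper":[0,0,0,0,0],"offset":[[6,-24,-22],[12,-48,-45],[18,-72,-68],[24,-96,-90],[30,-121,-113]],"rot":[[7,0,0],[14,0,0],[21,0,0],[28,0,0],[35,0,0]]}'; python3 plan.py 537 372 140 168.5
```

```text
time_s: 9.83
ee_pos: [536.2, 299.9, 179.5]
ee_rot: [20.6, 89.8, -146.6]
force: [0.4, -0.3, 0.0]
gripper_width: 91.0
t 9.83 pos [536.2 299.9 179.5] F [ 0.4 -0.3  0. ] w 91.0 off [ 39.4 -70.2 -16.9] rot [24.3  0.2 -0.1]
```

```bash
python3 -m handwheel '{"gripper":[0,0,0,0,0],"offset":[[10,-20,-5],[20,-40,-10],[30,-60,-15],[39,-70,-17],[39,-70,-17]],"rot":[[7,0,0],[14,0,0],[21,0,0],[24.3,0,0],[24.3,0,0]]}'; python3 plan.py 537 372 140 168.5; python3 -c "
from h import *
import pickle
s=state();im=grab_frame('wrist'); cv2.imwrite('pics/w9.png',cv2.resize(im[:,:,::-1],(800,600),interpolation=cv2.INTER_CUBIC)); print(s['ee_pos'],s['qpos']); pickle.dump(s,open('w9.pkl','wb')); np.save('w9.npy',im)"
```

```text
time_s: 10.25
ee_pos: [535.9, 372.0, 138.3]
ee_rot: [39.8, 89.6, -151.2]
force: [-0.3, -0.5, -0.1]
gripper_width: 91.3
t 10.25 pos [535.9 372.  138.3] F [-0.3 -0.5 -0.1] w 91.3 off [-1.7 -0.2 -1.1] rot [ 0.4  0.3 -0.2]
[535.91046265 371.97735095 138.33476348] [3.37379363e+01 2.83424308e+01 8.48166030e+01 3.50468212e-02
 6.72142591e+01 1.34781237e+02]
```

View pics/w9.png

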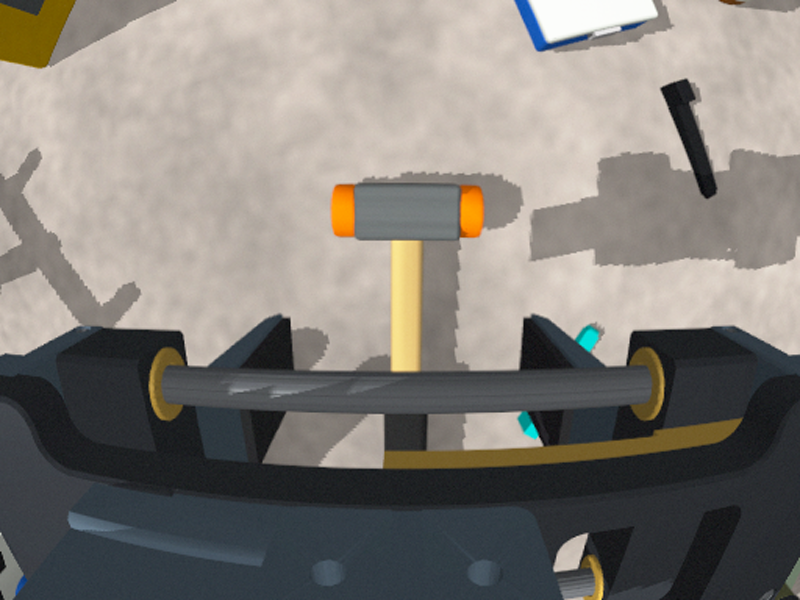

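Run:
```python
from h import *
import pickle
s=pickle.load(open('w9.pkl','rb')); f=512/800; M=R.from_euler('xyz',s['ee_rot'],degrees=True).as_matrix()
for n,u,v,z in[('faceL',332,212,17),('faceR',484,212,17),('c',356,184,34),('c',459,184,34),('c',357,240,34),('c',459,240,34),('h1',392,250,17),('h1',421,250,17),('h2',391,365,17),('h2',420,365,17),('grip',386,415,17),('grip',428,415,17),('teal',590,338,8),('teal',525,425,15)]:
    P=wat_z(u*f-.2,v*f-.2,s,z); print(n,P.round(1),(M.T@(P-s['ee_pos'])).round(1)[1:])
```

```text
faceL [590.8 408.7  17. ] [-47.1 -47.4]
faceR [572.6 314.6  17. ] [ 48.7 -47.6]
c [604.8 388.4  34. ] [-29.8 -65. ]
c [593.3 329.1  34. ] [ 30.6 -65.1]
c [572.  394.7  34. ] [-29.6 -31.6]
c [560.4 335.   34. ] [ 31.2 -31.7]
h1 [559.5 376.3  17. ] [ -9.3 -22.9]
h1 [556.  358.3  17. ] [  9.1 -22.9]
h2 [482.7 392.6  17. ] [-10.5  55.5]
h2 [479.  373.3  17. ] [ 9.2 55.5]
grip [445.3 403.9  17. ] [-14.5  94.5]
grip [439.5 374.7  17. ] [15.3 94.5]
teal [469.5 248.8   8. ] [133.1  40.9]
teal [413.9 305.8  15. ] [ 87.9 106.4]
```

The mallet is square under the gripper: faces at (332,212) and (484,212), wooden handle at x 392–421. The measured faces are 96 mm apart (92 given) and the handle is about 19 mm wide (20 given). The teal key is at least 88 mm off to the side, clear of the fingers. Descending.

```bash
python3 -m handwheel '{"gripper":[0,0.2,0.4,0.5,0.5],"offset":[[35,0,-4],[70,0,-4],[100,0,-4],[122,0,-4],[127,0,-4]],"rot":[[0,0,0],[0,0,0],[0,0,0],[0,0,0],[0,0,0]]}' 50;  python3 -m handwheel '{"gripper":[0.5,0.5,0.5],"offset":[[3,0,0],[5,0,0],[5,0,0]],"rot":[[0,0,0],[0,0,0],[0,0,0]]}'; python3 plan.py 541 371 3.5 168.5
```

```text
time_s: 10.72
ee_pos: [539.5, 367.1, 11.2]
ee_rot: [47.1, 89.5, -144.0]
force: [-0.7, -0.3, -1.0]
gripper_width: 67.4
time_s: 10.97
ee_pos: [543.0, 370.4, 11.8]
ee_rot: [-139.7, 89.8, 29.1]
force: [-1.6, 0.5, -0.1]
gripper_width: 47.6
t 10.97 pos [543.  370.4  11.8] F [-1.6  0.5 -0.1] w 47.6 off [ 8.3 -0.2  2.1] rot [ 0.4 -0.1  0.1]
```

```bash
python3 -m handwheel '{"gripper":[0.5,0.5,0.5],"offset":[[3,0,1],[6,0,1],[7,0,1]],"rot":[[0.4,0,0],[0.4,0,0],[0.4,0,0]]}'; python3 plan.py 541 371 3.5 168.5;  python3 -m handwheel '{"gripper":[0.6,0.75,1,1,1],"offset":[[0,0,0],[0,0,0],[0,0,0],[0,0,0],[0,0,0]],"rot":[[0,0,0],[0,0,0],[0,0,0],[0,0,0],[0,0,0]]}' 55; python3 plan.py 541 371 3.5 168.5
```

```text
time_s: 11.22
ee_pos: [541.1, 370.5, 3.8]
ee_rot: [-142.2, 90.0, 26.3]
force: [-0.3, -1.2, 0.1]
gripper_width: 45.5
t 11.22 pos [541.1 370.5   3.8] F [-0.3 -1.2  0.1] w 45.5 off [ 0.3 -0.5  0.2] rot [-0. -0.  0.]
time_s: 11.63
ee_pos: [541.1, 370.4, 3.5]
ee_rot: [-136.0, 90.0, 32.4]
force: [0.1, 0.5, 1.3]
gripper_width: 19.7
t 11.63 pos [541.1 370.4   3.5] F [0.1 0.5 1.3] w 19.7 off [-0.  -0.5  0.2] rot [-0.1 -0.   0. ]
```

```bash
python3 -m handwheel '{"gripper":[1,1,1],"offset":[[0,0,0],[0,0,0],[0,0,0]],"rot":[[0,0,0],[0,0,0],[0,0,0]]}'; python3 plan.py 541 371 3.5 168.5; python3 -c "
from h import *
import pickle
s=state();im=grab_frame('wrist'); cv2.imwrite('pics/w10.png',cv2.resize(im[:,:,::-1],(800,600),interpolation=cv2.INTER_CUBIC)); pickle.dump(s,open('w10.pkl','wb'))"
```

```text
time_s: 11.88
ee_pos: [541.1, 370.5, 3.4]
ee_rot: [-133.9, 90.0, 34.5]
force: [0.0, 0.3, 0.4]
gripper_width: 19.5
t 11.88 pos [541.1 370.5   3.4] F [0.  0.3 0.4] w 19.5 off [-0.1 -0.5  0.2] rot [-0. -0.  0.]
```

View pics/w10.png

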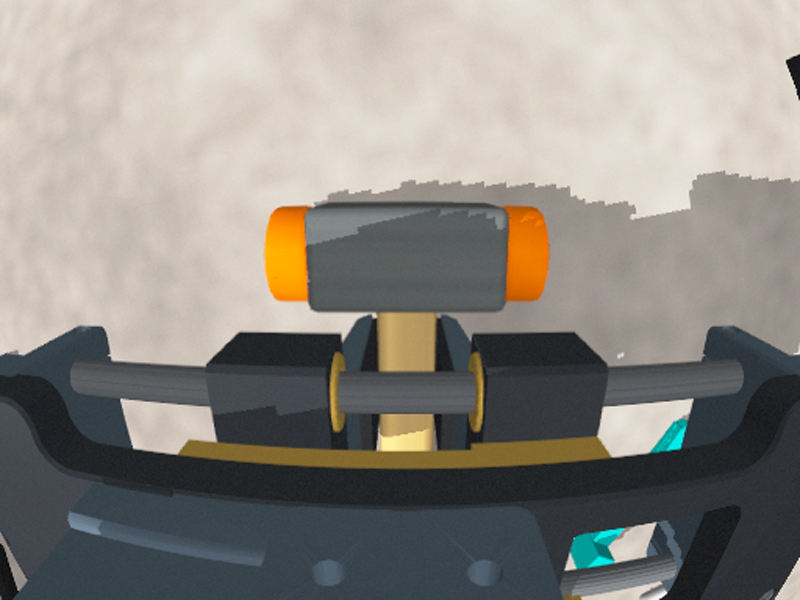

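The jaws hold the wooden handle (width 19.5). The mallet head spans (265..548, 255) in the picture, with its right face toward the mill. Lifting and carrying.

```bash
python3 - <<'E'
from h import *
import pickle
s=pickle.load(open('w10.pkl','rb')); f=512/800; M=R.from_euler('xyz',s['ee_rot'],degrees=True).as_matrix()
for n,u,v,z in[('faceL',266,255,17),('faceR',548,255,17),('c',307,206,34),('c',505,206,34),('c',310,310,34),('c',503,310,34)]:
    P=wat_z(u*f-.2,v*f-.2,s,z); print(n,(M.T@(P-s['ee_pos'])).round(1)[1:])
E
python3 -m handwheel '{"gripper":[1,1,1,1,1],"offset":[[-25,0,0],[-60,0,0],[-95,5,0],[-125,20,0],[-145,50,0]],"rot":[[0,0,0],[0,0,0],[0,0,0],[0,0,0],[0,0,0]]}'; python3 plan.py 543 65 150 172.4
```

```text
faceL [-49.5 -41.9]
faceR [ 49.6 -42.1]
c [-30.3 -59.6]
c [ 29.7 -59.7]
c [-30.7 -26.8]
c [ 30.5 -26.9]
time_s: 12.35
ee_pos: [532.4, 323.8, 150.9]
ee_rot: [-129.5, 89.7, 39.1]
force: [0.1, -1.3, -1.8]
gripper_width: 19.2
t 12.35 pos [532.4 323.8 150.9] F [ 0.1 -1.3 -1.8] w 19.2 off [  0.  251.6 -61.6] rot [-3.8 -0.2  0.3]
```

```bash
python3 -m handwheel '{"gripper":[1,1,1,1,1],"offset":[[0,30,-7],[0,65,-15],[0,100,-24],[0,135,-33],[0,165,-40]],"rot":[[-1,0,0],[-2,0,0],[-3,0,0],[-3.8,0,0],[-3.8,0,0]]}'; python3 plan.py 543 70 140 172.4
```

```text
time_s: 12.77
ee_pos: [536.2, 149.2, 147.6]
ee_rot: [45.1, 89.9, -142.7]
force: [-0.2, -0.5, -3.0]
gripper_width: 19.7
t 12.77 pos [536.2 149.2 147.6] F [-0.2 -0.5 -3. ] w 19.7 off [  7.7  77.6 -17.4] rot [-0.1  0.1 -0.1]
```

```bash
python3 -m handwheel '{"gripper":[1,1,1,1,1],"offset":[[5,22,-5],[10,45,-10],[18,65,-14],[24,78,-17],[24,78,-17]],"rot":[[0,0,0],[0,0,0],[0,0,0],[0,0,0],[0,0,0]]}';python3 -m handwheel '{"gripper":[1,1],"offset":[[0,0,0],[0,0,0]],"rot":[[0,0,0],[0,0,0]]}'; python3 plan.py 541.1 36 124.4 172.4; python3 -c "
from h import *
import pickle
s=state();im=grab_frame('wrist'); cv2.imwrite('pics/w11.png',cv2.resize(im[:,:,::-1],(800,600),interpolation=cv2.INTER_CUBIC)); pickle.dump(s,open('w11.pkl','wb'));im=grab_frame('scene'); crop(im,110,130,310,270,4,'s11')"
```

```text
time_s: 13.18
ee_pos: [542.1, 69.6, 122.4]
ee_rot: [27.2, 89.7, -160.6]
force: [-0.9, -0.7, -3.4]
gripper_width: 19.2
time_s: 13.35
ee_pos: [543.6, 72.9, 124.3]
ee_rot: [-68.3, 90.0, 103.9]
force: [-0.4, 0.3, -3.4]
gripper_width: 19.5
t 13.35 pos [543.6  72.9 124.3] F [-0.4  0.3 -3.4] w 19.5 off [-0.1 36.9 -2.5] rot [-0.1  0.   0. ]
```

View pics/w11.png

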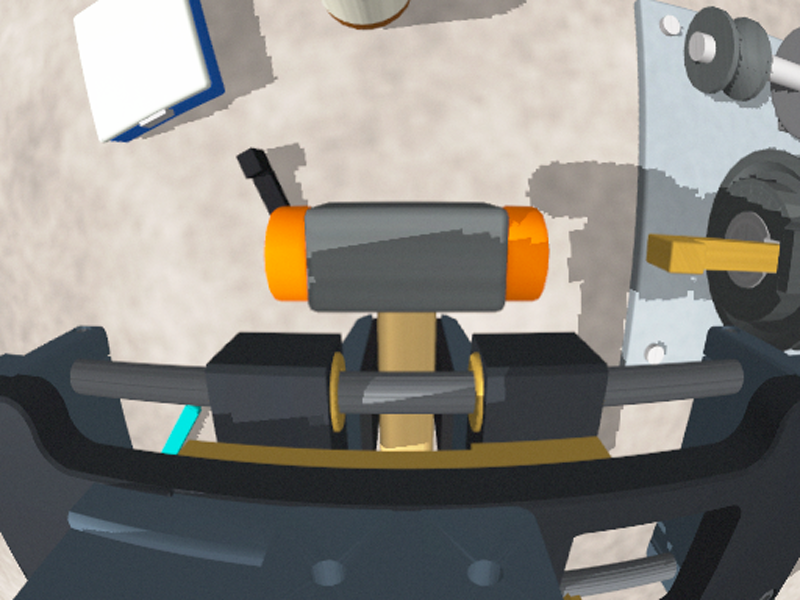

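View pics/s11.png

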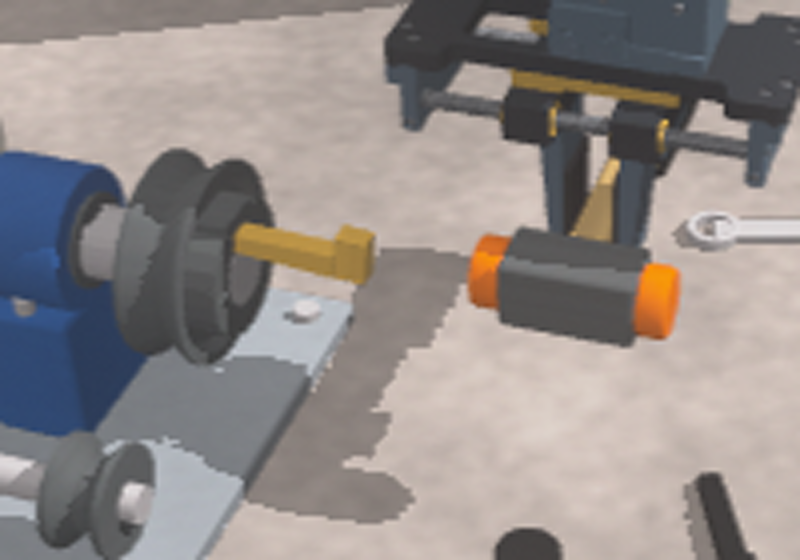

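```bash
cat > droop.py <<'E'
from fit import *
def key3(d,dr,lat=0,n0=0,m=(566.3,-92.6),yaw=-7.6):
    # local frame: along = outward from mouth, up ; pivot at mouth floor edge
    a=np.radians(yaw); ex=np.array([np.cos(a),np.sin(a),0]); ey=np.array([-np.sin(a),np.cos(a),0]); ez=np.array([0,0,1.])
    def T(pts): # pts: key coords x (to tip), y, z
        al=(75-d)-pts[:,0]; c,s=np.cos(dr),np.sin(dr)
        out=al*c+pts[:,2]*0+pts[:,2]*s; up=-al*s+pts[:,2]*c
        return np.array([*m,128.])+out[:,None]*ey+up[:,None]*ez+((-pts[:,1])+lat)[:,None]*ex
    xm=75-d
    sh=np.array([[x,y,z] for x in(0,xm) for y in(-6,6) for z in(0,12.5-x/15)],float)
    return T(sh),T(box(-16,0,-6,6,0,24)),T(np.array([[-16,0,12.]]))[0]
def fitdroop(im,n='scene'):
    hsv=cv2.cvtColor(np.ascontiguousarray(im),cv2.COLOR_RGB2HSV); mk=cv2.inRange(hsv,(12,110,40),(32,255,255))
    z=np.zeros_like(mk); z[175:215,160:220]=mk[175:215,160:220]
    ms=cv2.resize((z>0).astype(np.float32),None,fx=K,fy=K)>.5
    def cost(v):
        r=np.zeros(ms.shape,np.uint8)
        for P in key3(v[0],v[1]/100,v[2])[:2]:
            cv2.fillConvexPoly(r,cv2.convexHull(((proj(n,P)+.5)*K*16).astype(np.int32)),1,shift=4)
        r=r>0; return 1-(r&ms).sum()/(r|ms).sum()
    best=min((minimize(cost,[d,5,0],method='Nelder-Mead',options=dict(initial_simplex=[[d,4,0],[d+4,4,0],[d,8,0],[d,4,3]])) for d in(25,30)),key=lambda r:r.fun)
    return best.x,best.fun,key3(best.x[0],best.x[1]/100,best.x[2])[2]
if __name__=='__main__':
    im=grab_frame('scene'); print(fitdroop(im)); np.save('sc.npy',im)
E
python3 droop.py
python3 - <<'E'
from h import *
# mallet check: predicted positions of the face in scene
s=state(); M=R.from_euler('xyz',s['ee_rot'],degrees=True).as_matrix()
for ty in(46,-46): P=s['ee_pos']+M@np.array([-13.6,ty,-43]); print(P.round(1),(proj('scene',P)[0]-[110,130])*4)
E
```

```text
(array([30.79490917, 10.09629112, -1.73373448]), np.float64(0.1074394769393886), array([572.66341873, -31.79950482, 133.87073122]))
[580.2  21.8 138.2] [475.50483861 268.88168567]
[592.4 113.  138.3] [671.54854893 303.92189606]
```

The wrist picture shows the mallet's right face at (548,255) in line with the key head at (650,253). The fit puts the key about 30 mm in, with a slight droop. Approaching to about 10 mm.

```bash
python3 -m handwheel '{"gripper":[1,1,1,1,1],"offset":[[0,10,-1],[0,20,-2],[0,30,-2],[0,37,-2],[0,40,-2]],"rot":[[0,0,0],[0,0,0],[0,0,0],[0,0,0],[0,0,0]]}';python3 -m handwheel '{"gripper":[1,1],"offset":[[0,0,0],[0,0,0]],"rot":[[0,0,0],[0,0,0]]}'; python3 -c "
from h import *
import pickle
s=state();im=grab_frame('wrist'); crop(im,300,110,500,240,4,'w12')"
```

```text
time_s: 13.92
ee_pos: [539.8, 30.7, 124.4]
ee_rot: [71.4, 90.0, -116.4]
force: [-0.4, -0.4, -2.8]
gripper_width: 19.8
time_s: 14.08
ee_pos: [540.1, 31.9, 124.4]
ee_rot: [-116.6, 90.0, 55.6]
force: [-0.5, 0.6, -3.9]
gripper_width: 19.8
```

View pics/w12.png

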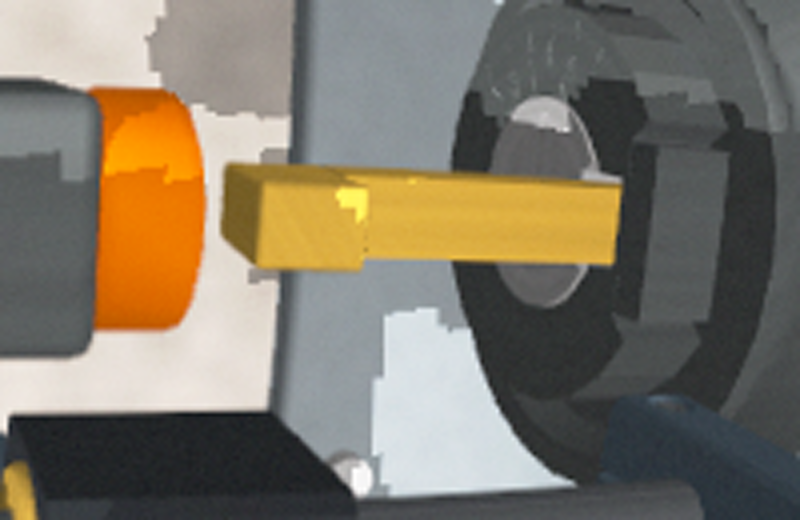

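The mallet's orange face is centred on the key head with a gap of about 8 mm. Advancing slowly from here, reading the force after each call.

```bash
python3 -m handwheel '{"gripper":[1,1,1,1,1],"offset":[[0,1.5,0],[0,3,0],[0,4.5,0],[0,6,0],[0,7,0]],"rot":[[0,0,0],[0,0,0],[0,0,0],[0,0,0],[0,0,0]]}'; python3 -m handwheel '{"gripper":[1,1,1,1,1],"offset":[[0,1,0],[0,2,0],[0,3,0],[0,4,0],[0,5,0]],"rot":[[0,0,0],[0,0,0],[0,0,0],[0,0,0],[0,0,0]]}'
```

```text
time_s: 14.55
ee_pos: [539.1, 25.2, 124.3]
ee_rot: [94.8, 90.0, -92.9]
force: [0.1, -0.8, -3.4]
gripper_width: 19.5
time_s: 14.97
ee_pos: [538.8, 20.7, 124.6]
ee_rot: [-131.3, 89.9, 41.0]
force: [0.4, 3.2, -1.9]
gripper_width: 19.6
```

```bash
python3 -m handwheel '{"gripper":[1,1,1],"offset":[[0,0.7,0],[0,1.4,0],[0,2,0]],"rot":[[0,0,0],[0,0,0],[0,0,0]]}'; python3 -m handwheel '{"gripper":[1,1,1],"offset":[[0,0.7,0],[0,1.4,0],[0,2,0]],"rot":[[0,0,0],[0,0,0],[0,0,0]]}'; python3 -c "
from h import *
s=state(); print(s['force'])
im=grab_frame('wrist'); crop(im,300,110,500,240,4,'w13')"
```

```text
time_s: 15.22
ee_pos: [538.2, 18.3, 124.4]
ee_rot: [128.7, 90.0, -59.1]
force: [0.6, 2.4, -2.2]
gripper_width: 19.6
time_s: 15.47
ee_pos: [537.8, 16.2, 124.3]
ee_rot: [55.5, 90.0, -132.3]
force: [0.7, 0.2, -3.0]
gripper_width: 19.6
[ 0.68741758  0.16137327 -3.00919748]
```

View pics/w13.png

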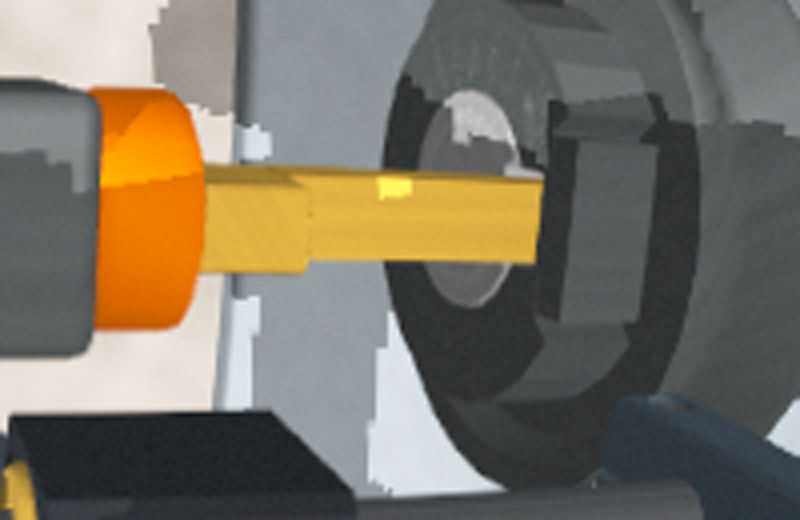

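Contact made: the face is against the key head and the key slides in at low force. Continuing in 2–2.5 mm calls.

```bash
python3 -m handwheel '{"gripper":[1,1,1],"offset":[[0,0.8,0],[0,1.6,0],[0,2.2,0]],"rot":[[0,0,0],[0,0,0],[0,0,0]]}'
```

```text
time_s: 15.77
ee_pos: [537.6, 14.0, 124.3]
ee_rot: [61.5, 90.0, -126.3]
force: [0.1, 0.2, -3.1]
gripper_width: 20.2
```

```bash
python3 -m handwheel '{"gripper":[1,1,1],"offset":[[0,0.8,0],[0,1.6,0],[0,2.2,0]],"rot":[[0,0,0],[0,0,0],[0,0,0]]}'
```

```text
time_s: 16.02
ee_pos: [537.3, 11.9, 124.3]
ee_rot: [89.1, 90.0, -98.7]
force: [-0.0, 0.5, -4.0]
gripper_width: 19.9
```

```bash
python3 -m handwheel '{"gripper":[1,1,1],"offset":[[0,0.8,0],[0,1.6,0],[0,2.2,0]],"rot":[[0,0,0],[0,0,0],[0,0,0]]}'
```

```text
time_s: 16.27
ee_pos: [537.0, 9.7, 124.4]
ee_rot: [88.4, 90.0, -99.4]
force: [-0.6, 0.4, -3.1]
gripper_width: 19.8
```

```bash
python3 -m handwheel '{"gripper":[1,1,1],"offset":[[0,0.7,0],[0,1.4,0],[0,2,0]],"rot":[[0,0,0],[0,0,0],[0,0,0]]}'
```

```text
time_s: 16.52
ee_pos: [536.7, 7.7, 124.4]
ee_rot: [92.6, 90.0, -95.2]
force: [0.4, 0.5, -2.9]
gripper_width: 19.9
```

```bash
python3 -m handwheel '{"gripper":[1,1,1],"offset":[[0,0.7,0],[0,1.4,0],[0,2,0]],"rot":[[0,0,0],[0,0,0],[0,0,0]]}'
```

```text
time_s: 16.77
ee_pos: [536.5, 5.7, 124.3]
ee_rot: [73.8, 90.0, -114.0]
force: [0.7, 0.0, -3.1]
gripper_width: 20.0
```

```bash
python3 -m handwheel '{"gripper":[1,1,1],"offset":[[0,0.7,0],[0,1.4,0],[0,2,0]],"rot":[[0,0,0],[0,0,0],[0,0,0]]}'
```

```text
time_s: 17.02
ee_pos: [536.2, 3.8, 124.3]
ee_rot: [98.3, 90.0, -89.4]
force: [-0.1, 1.8, -2.9]
gripper_width: 19.7
```

```bash
python3 -m handwheel '{"gripper":[1,1,1],"offset":[[0,0.5,0],[0,1,0],[0,1.5,0]],"rot":[[0,0,0],[0,0,0],[0,0,0]]}'
```

```text
time_s: 17.27
ee_pos: [536.0, 2.3, 124.3]
ee_rot: [80.2, 90.0, -107.6]
force: [0.0, 0.4, -2.9]
gripper_width: 19.7
```

```bash
python3 -m handwheel '{"gripper":[1,1,1],"offset":[[0,0.6,0],[0,1.2,0],[0,1.8,0]],"rot":[[0,0,0],[0,0,0],[0,0,0]]}'
```

```text
time_s: 17.52
ee_pos: [535.8, 0.5, 124.4]
ee_rot: [119.9, 90.0, -67.9]
force: [0.8, 0.2, -3.1]
gripper_width: 19.7
```

```bash
python3 -m handwheel '{"gripper":[1,1,1],"offset":[[0,0.6,0],[0,1.2,0],[0,1.8,0]],"rot":[[0,0,0],[0,0,0],[0,0,0]]}'
```

```text
time_s: 17.77
ee_pos: [535.5, -1.3, 124.4]
ee_rot: [106.4, 90.0, -81.4]
force: [-0.0, 0.8, -3.9]
gripper_width: 19.7
```

```bash
python3 -m handwheel '{"gripper":[1,1,1],"offset":[[0,0.6,0],[0,1.2,0],[0,1.8,0]],"rot":[[0,0,0],[0,0,0],[0,0,0]]}'
```

```text
time_s: 18.02
ee_pos: [535.3, -3.0, 124.4]
ee_rot: [103.4, 90.0, -84.3]
force: [-0.8, 1.0, -4.0]
gripper_width: 19.8
```

```bash
python3 -m handwheel '{"gripper":[1,1,1],"offset":[[0,0.6,0],[0,1.2,0],[0,1.8,0]],"rot":[[0,0,0],[0,0,0],[0,0,0]]}'; python3 -c "
from h import *
im=grab_frame('wrist'); crop(im,300,110,500,240,4,'w14')"
```

```text
time_s: 18.27
ee_pos: [535.0, -4.8, 124.4]
ee_rot: [117.1, 90.0, -70.6]
force: [0.0, -0.0, -3.1]
gripper_width: 20.0
```

View pics/w14.png

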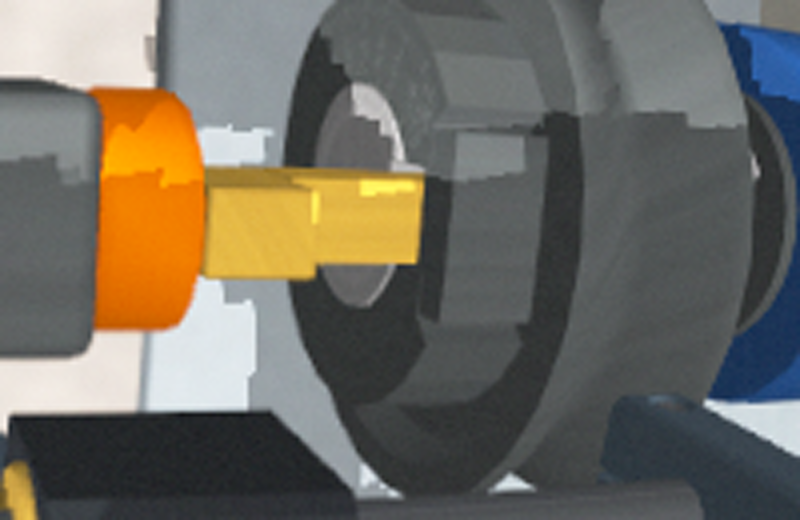

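The key still slides freely. About 18 mm of shank shows between the head (315) and the hub (420).

```bash
python3 -m handwheel '{"gripper":[1,1,1],"offset":[[0,0.6,0],[0,1.2,0],[0,1.8,0]],"rot":[[0,0,0],[0,0,0],[0,0,0]]}'
```

```text
time_s: 18.57
ee_pos: [534.8, -6.6, 124.3]
ee_rot: [112.9, 90.0, -74.9]
force: [-0.6, -0.4, -3.4]
gripper_width: 19.6
```

```bash
python3 -m handwheel '{"gripper":[1,1,1],"offset":[[0,0.5,0],[0,1,0],[0,1.5,0]],"rot":[[0,0,0],[0,0,0],[0,0,0]]}'
```

```text
time_s: 18.82
ee_pos: [534.6, -8.1, 124.4]
ee_rot: [132.9, 90.0, -54.9]
force: [-0.7, 0.2, -4.3]
gripper_width: 19.9
```

```bash
python3 -m handwheel '{"gripper":[1,1,1],"offset":[[0,0.5,0],[0,1,0],[0,1.5,0]],"rot":[[0,0,0],[0,0,0],[0,0,0]]}'
```

```text
time_s: 19.07
ee_pos: [534.4, -9.6, 124.3]
ee_rot: [105.2, 90.0, -82.6]
force: [0.0, -0.2, -1.6]
gripper_width: 19.7
```

```bash
python3 -m handwheel '{"gripper":[1,1,1],"offset":[[0,0.5,0],[0,1,0],[0,1.5,0]],"rot":[[0,0,0],[0,0,0],[0,0,0]]}'
```

```text
time_s: 19.32
ee_pos: [534.3, -10.6, 124.4]
ee_rot: [-97.5, 89.9, 74.8]
force: [-0.0, 2.6, -3.3]
gripper_width: 19.4
```

```bash
python3 -m handwheel '{"gripper":[1,1],"offset":[[0,0.4,0],[0,0.8,0]],"rot":[[0,0,0],[0,0,0]]}'; python3 plan.py 534 -15 124.4 172.4
```

```text
time_s: 19.48
ee_pos: [534.3, -10.8, 124.4]
ee_rot: [-95.7, 89.9, 76.5]
force: [0.6, 5.4, -2.9]
gripper_width: 19.8
t 19.48 pos [534.3 -10.8 124.4] F [ 0.6  5.4 -2.9] w 19.8 off [ 0.   4.2 -0.3] rot [-0.2 -0.   0.1]
```

```bash
python3 -m handwheel '{"gripper":[1,1],"offset":[[0,0.4,0],[0,0.8,0]],"rot":[[0,0,0],[0,0,0]]}'
```

```text
time_s: 19.65
ee_pos: [534.2, -10.9, 124.4]
ee_rot: [-93.8, 89.8, 78.5]
force: [-0.2, 7.4, -2.9]
gripper_width: 19.8
```

```bash
python3 -m handwheel '{"gripper":[1,1],"offset":[[0,0.4,0],[0,0.8,0]],"rot":[[0,0,0],[0,0,0]]}'
```

```text
time_s: 19.82
ee_pos: [534.2, -11.1, 124.5]
ee_rot: [-93.5, 89.8, 78.7]
force: [1.7, 9.9, -2.3]
gripper_width: 19.8
```

```bash
python3 -m handwheel '{"gripper":[1,1],"offset":[[0,0.4,0],[0,0.8,0]],"rot":[[0,0,0],[0,0,0]]}'; python3 -m handwheel '{"gripper":[1],"offset":[[0,0,0]],"rot":[[0,0,0]]}'
```

```text
time_s: 19.98
ee_pos: [534.2, -11.3, 124.5]
ee_rot: [-94.1, 89.7, 78.1]
force: [1.0, 12.9, -2.4]
gripper_width: 19.6
time_s: 20.07
ee_pos: [534.2, -11.3, 124.5]
ee_rot: [-94.5, 89.7, 77.7]
force: [1.3, 11.6, -3.0]
gripper_width: 19.9
```

```bash
python3 -m handwheel '{"gripper":[1,1],"offset":[[0,0.4,0],[0,0.8,0]],"rot":[[0,0,0],[0,0,0]]}'; python3 -m handwheel '{"gripper":[1],"offset":[[0,0,0]],"rot":[[0,0,0]]}'
```

```text
time_s: 20.23
ee_pos: [534.2, -11.4, 124.6]
ee_rot: [-93.9, 89.6, 78.4]
force: [0.8, 14.0, -2.3]
gripper_width: 19.6
time_s: 20.32
ee_pos: [534.2, -11.4, 124.6]
ee_rot: [-94.2, 89.6, 78.1]
force: [1.7, 13.1, -3.2]
gripper_width: 19.7
```

```bash
python3 -m handwheel '{"gripper":[1,1],"offset":[[0,0.4,0],[0,0.8,0]],"rot":[[0,0,0],[0,0,0]]}'; python3 -m handwheel '{"gripper":[1],"offset":[[0,0,0]],"rot":[[0,0,0]]}'
```

```text
time_s: 20.48
ee_pos: [534.2, -11.5, 124.6]
ee_rot: [-93.5, 89.6, 78.7]
force: [0.8, 16.8, -2.7]
gripper_width: 19.7
time_s: 20.57
ee_pos: [534.2, -11.5, 124.6]
ee_rot: [-93.6, 89.6, 78.6]
force: [1.6, 15.7, -2.8]
gripper_width: 19.7
```

```bash
python3 -m handwheel '{"gripper":[1,1,1],"offset":[[0,0.3,0],[0,0.6,0],[0,0.6,0]],"rot":[[0,0,0],[0,0,0],[0,0,0]]}'; python3 -c "
from h import *
im=grab_frame('wrist'); crop(im,300,110,500,240,4,'w15'); print(state()['force'])"
```

```text
time_s: 20.82
ee_pos: [534.2, -11.6, 124.6]
ee_rot: [-93.6, 89.5, 78.7]
force: [1.2, 17.0, -2.2]
gripper_width: 19.7
[ 2.32424541 17.25048548 -2.28208854]
```

View pics/w15.png

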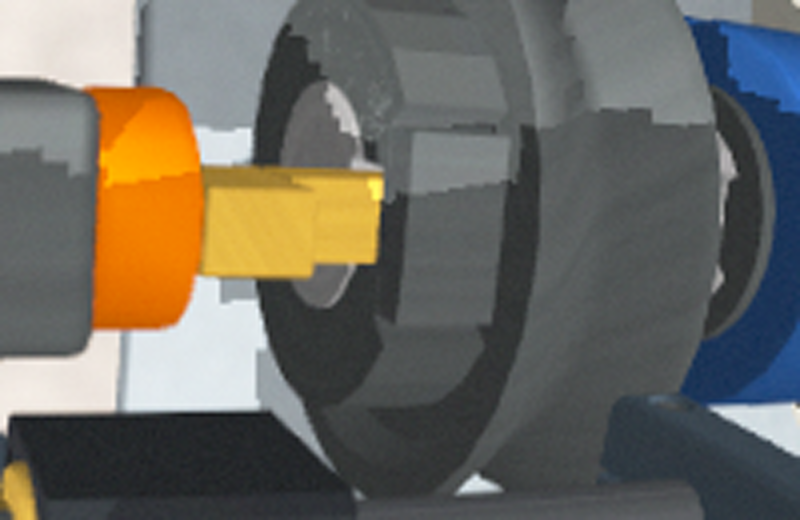

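The mallet face is against the head, about 10 mm of shank still shows, and the key no longer moves at about 17 N, so it is tight. Backing off and looking again.

```bash
python3 -m handwheel '{"gripper":[1,1,1,1,1],"offset":[[0,-3,0],[0,-8,0],[0,-20,0],[0,-40,0],[0,-60,0]],"rot":[[0,0,0],[0,0,0],[0,0,0],[0,0,0],[0,0,0]]}'; python3 -c "
from h import *
im=grab_frame('wrist'); crop(im,300,110,500,240,4,'w16'); im=grab_frame('scene'); crop(im,110,130,310,270,4,'s16'); print(state()['force'])"; python3 plan.py 535 150 150 172.4
```

```text
time_s: 21.28
ee_pos: [541.6, 43.4, 124.3]
ee_rot: [88.7, 90.0, -99.1]
force: [0.4, 0.4, -2.3]
gripper_width: 19.6
[-0.16017515 -1.02854999 -3.83675915]
t 21.38 pos [542.1  45.4 124.4] F [-0.2 -1.  -3.8] w 19.6 off [ -25.6 -102.7   20.9] rot [-0. -0.  0.]
```

View pics/s16.png

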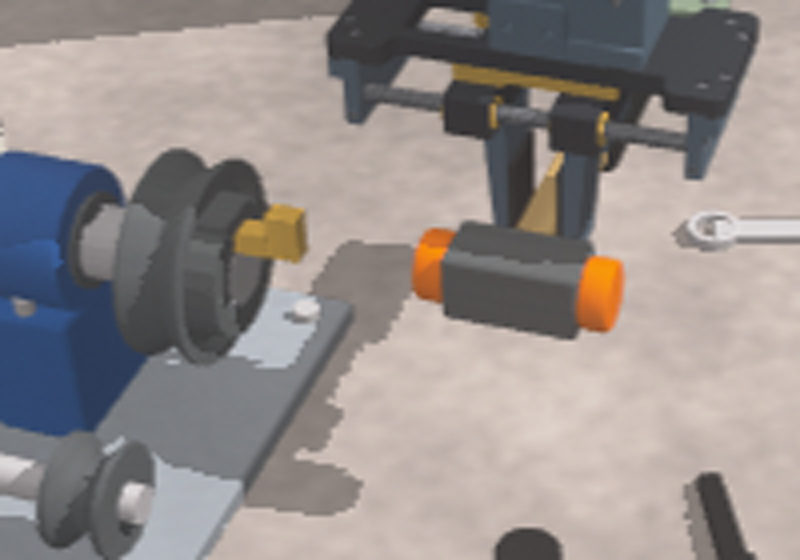

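View pics/w16.png

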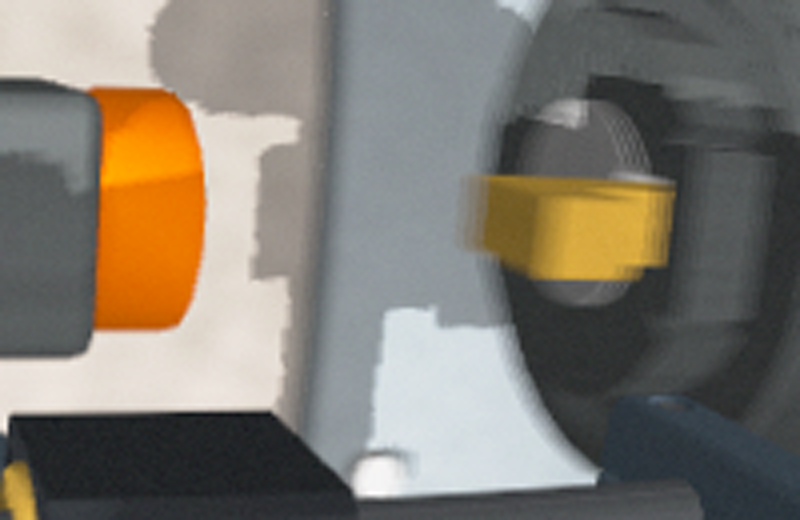

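The key now sits level and in line with its head clear of the hub, in the scene crop at (285,232). Carrying the mallet back to its old place.

```bash
python3 -m handwheel '{"gripper":[1,1,1,1,1],"offset":[[-5,-34,6],[-10,-70,13],[-15,-106,20],[-20,-142,25],[-20,-170,27]],"rot":[[0,0,0],[1,0,0],[2,0,0],[3,0,0],[3.9,0,0]]}'; python3 plan.py 541.1 370.5 60 168.5
```

```text
time_s: 21.8
ee_pos: [537.8, 217.5, 145.4]
ee_rot: [-152.2, 89.9, 16.1]
force: [1.5, 0.4, -3.1]
gripper_width: 19.9
t 21.8 pos [537.8 217.5 145.4] F [ 1.5  0.4 -3.1] w 19.9 off [  85.5 -150.4   27.9] rot [-0.2 -0.1  0.1]
```

```bash
python3 -m handwheel '{"gripper":[1,1,1,1,1],"offset":[[5,-34,6],[20,-70,13],[40,-105,20],[65,-140,26],[85,-150,28]],"rot":[[0,0,0],[0,0,0],[0,0,0],[0,0,0],[0,0,0]]}'; python3 -m handwheel '{"gripper":[1,1],"offset":[[0,0,0],[0,0,0]],"rot":[[0,0,0],[0,0,0]]}'; python3 plan.py 541.1 370.5 10 168.5
```

```text
time_s: 22.22
ee_pos: [540.8, 372.4, 58.1]
ee_rot: [-117.2, 89.8, 51.3]
force: [0.3, 0.3, -3.7]
gripper_width: 19.7
time_s: 22.38
ee_pos: [539.6, 367.1, 57.6]
ee_rot: [59.5, 89.7, -132.1]
force: [-0.1, -0.4, -2.6]
gripper_width: 19.7
t 22.38 pos [539.6 367.1  57.6] F [-0.1 -0.4 -2.6] w 19.7 off [47.6 -3.8 -1. ] rot [-0.1  0.1 -0.2]
```

```bash
python3 -m handwheel '{"gripper":[1,1,1,1,1],"offset":[[15,-1,0],[30,-1,0],[42,-1,0],[47,-1,0],[49,-1,0]],"rot":[[0,0,0],[0,0,0],[0,0,0],[0,0,0],[0,0,0]]}'; python3 -m handwheel '{"gripper":[1,1],"offset":[[0,0,0],[0,0,0]],"rot":[[0,0,0],[0,0,0]]}'; python3 plan.py 541.1 370.5 3.6 168.5
```

```text
time_s: 22.8
ee_pos: [540.9, 367.5, 10.2]
ee_rot: [70.0, 89.9, -121.7]
force: [0.4, 0.1, -3.2]
gripper_width: 19.6
time_s: 22.97
ee_pos: [541.5, 368.7, 11.3]
ee_rot: [-141.7, 89.9, 26.6]
force: [1.1, -0.5, -2.3]
gripper_width: 19.6
t 22.97 pos [541.5 368.7  11.3] F [ 1.1 -0.5 -2.3] w 19.6 off [ 7.7 -1.6  0.8] rot [-0.2 -0.1  0.1]
```

```bash
python3 -m handwheel '{"gripper":[1,1,1,1,1],"offset":[[2,0,0],[4,0,0],[6,0,0],[7,0,0],[7.5,0,0]],"rot":[[0,0,0],[0,0,0],[0,0,0],[0,0,0],[0,0,0]]}'; python3 plan.py 541.1 370.5 3.6 168.5
```

```text
time_s: 23.38
ee_pos: [540.8, 368.8, 3.4]
ee_rot: [136.1, 90.0, -55.5]
force: [-1.5, -1.4, 4.8]
gripper_width: 19.8
t 23.38 pos [540.8 368.8   3.4] F [-1.5 -1.4  4.8] w 19.8 off [-0.2 -1.8  0. ] rot [-0.1 -0.  -0. ]
```

Down on the bench (upward force 4.8 N). Releasing.

```bash
python3 -m handwheel '{"gripper":[0.9,0.7,0.5,0.4,0.4],"offset":[[0,0,0],[0,0,0],[0,0,0],[0,0,0],[0,0,0]],"rot":[[0,0,0],[0,0,0],[0,0,0],[0,0,0],[0,0,0]]}'; python3 -m handwheel '{"gripper":[0.4,0.4,0.4,0.4,0.4],"offset":[[-10,0,0],[-30,0,0],[-60,0,0],[-100,0,0],[-140,0,0]],"rot":[[0,0,0],[0,0,0],[0,0,0],[0,0,0],[0,0,0]]}'; python3 -m handwheel '{"gripper":[0.4,0.4,0.4,0.4,0.4],"offset":[[0,0,0],[0,0,0],[0,0,0],[0,0,0],[0,0,0]],"rot":[[0,0,0],[0,0,0],[0,0,0],[0,0,0],[0,0,0]]}'; python3 -c "
from h import *
im=grab_frame('wrist'); cv2.imwrite('pics/w17.png',cv2.resize(im[:,:,::-1],(800,600))); im=grab_frame('scene'); cv2.imwrite('pics/s17.png',cv2.resize(im[:,:,::-1],(800,600),interpolation=cv2.INTER_CUBIC)); crop(im,110,130,310,270,4,'s17c'); im=grab_frame('top'); cv2.imwrite('pics/t17.png',im[:,:,::-1])
a=cv2.imread('pics/top0.png'); d=cv2.absdiff(a,im[:,:,::-1]).max(2)
print(d[115:160,180:285].max(),d[280:310,185:262].max())"
```

```text
time_s: 23.8
ee_pos: [541.0, 368.9, 2.9]
ee_rot: [-147.5, 90.0, 20.8]
force: [-0.6, -0.2, -0.2]
gripper_width: 43.7
time_s: 24.22
ee_pos: [540.2, 368.4, 144.3]
ee_rot: [47.6, 89.9, -144.1]
force: [1.6, 0.6, 0.1]
gripper_width: 54.9
time_s: 24.63
ee_pos: [539.9, 368.2, 141.1]
ee_rot: [46.4, 89.8, -145.2]
force: [-0.1, -0.2, -0.4]
gripper_width: 54.9
22 134
```

View pics/w17.png

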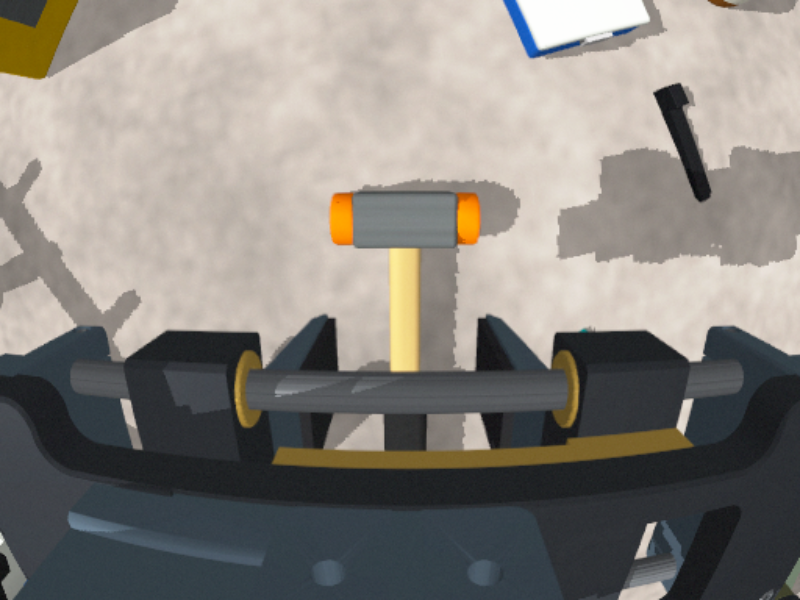

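View pics/s17.png

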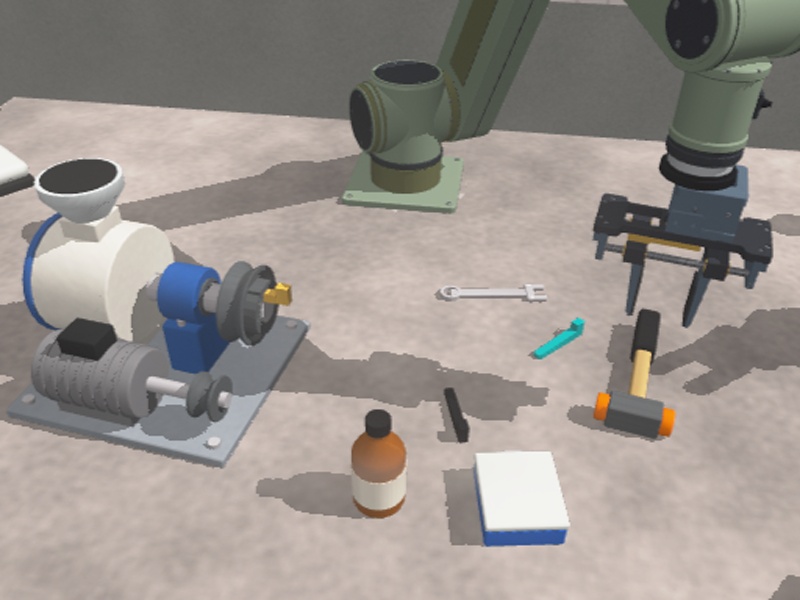

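View pics/s17c.png

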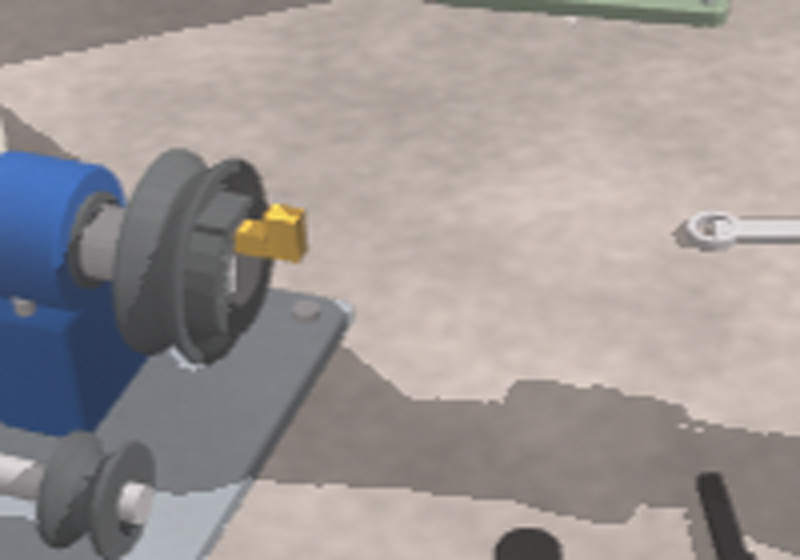

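The mallet lies flat in its old place: faces at (340,218) and (470,218) in the wrist picture, gripper clear above it. The key stands level in the hub at (278,293) in the scene picture. Bottle, box and spanner keep their starting pixels (spanner 440–548 now, 283–350 × 1.56 at the start). Handing in.

```bash
python3 -c "
from workcell import *
s=state(); print(s['time_s'],s['force'],s['gripper_width']); print(job_done())"
```

```text
24.7833 [-0.96869607 -0.13437122  0.01613097] 54.88132905409338
the job is handed in; nothing more can be done
None
```

I started the brass key about 28–30 mm into the keyway and let go of it while it was still loose. I then pushed it in gently with the mallet face rather than striking it. It began to bind at about 62 mm and had stopped moving when the wrist force read about 17 N, the highest I saw. I laid the mallet back flat where it came from and handed in at 24.8 s.

**Last checks:**
- **Key:** it looks level and in line, with its head about 10 mm clear of the hub.
- **Mallet:** it lies flat with the gripper open above it.
- **Other things:** the bottle, slide box and spanner show no visible movement.

**Not certain:**
- **Wedge force:** I could not measure it directly. That the key is tight is judged from it no longer moving at about 17 N.
- **Early fit:** one camera fit while the key was loose gave 30.8 mm depth and 0.10 rad droop, against about 28 mm from the arm's position. I took the fit as slightly off.
- **Spanner in the top view:** the image difference there was large, most likely because the arm was in the way. The scene view showed the spanner in place.

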